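# Burnish drawer knobs in the bead bowl

## Robot

A 7-joint arm with a two-finger parallel gripper is mounted at the origin on the work surface. World frame = base frame: x ahead of the robot, y to its left, z up, the work surface at z = 0. Lengths are in m, angles in rad, forces in N, time in s.
With the tool pointing down it reaches from about 0.4 to 0.9 m from the base axis. Payload 5.5 kg.
Tool frame: the origin (TCP) lies midway between the tips of the shut fingers; the grasp point (between the pads) lies 19 mm behind it (arm.grasp_offset is the distance from the TCP to the grasp point, in m); z points along the fingers, y is the direction in which the jaws open and shut (so a half turn about z gives the same grasp; the last joint's range is limited). The gripper opens to 85 mm and grips with 20 to 120 N. Pads are 22 mm wide; open, the fingers measure 114 mm over their backs; the gripper's body (76 mm by 85 mm) begins 54 mm behind the grasp point. The pads swing forward as they close: fully open they stand 13 mm farther back than shut.
Start: joints at [-0.949, 0.501, -0.427, 1.55, 0.221, 1.138, -0.21], TCP at [0.228, 0.609, 0.231] pointing down, gripper open.
Joint ranges: [-2.88, 2.88], [-0.31, 2.03], [-1.54, 1.56], [0.2, 2.42], [-1.41, 4.55], [0.19, 2.02], [-2.57, 2.57]. Speed limits (rad/s): [2.57, 2.57, 3.14, 3.14, 3.14, 3.14, 3.14].

## Interface

Orientations are given as a unit quaternion [x, y, z, w].
In Python, from bench import arm gives the robot as it stands.
- The arm moves only by the shell command python3 -m inch 'ROWS' [OPENING]. ROWS is JSON, a list of rows, each an object with "linear": the shift along the tool's x, y, z in mm, a list of three; "turn": the turn, a rotation vector about the tool's x, y, z in degrees, a list of three. A call has 1 to 12 rows; each row shifts and turns the commanded pose from where the row before left it, along the tool's axes as they then stand; what a row does not reach is not made up. A row lasts 1/12 s, in which the tool goes at most 41.7 mm and 7.16 degrees, less where a joint would pass 70% of its speed; a pose out of reach is approached as far as the arm can. A call is refused whole if a number of a shift passes 41.7 or a number of a turn 7.16, either way. A call with a gripper value outside its range is refused whole. OPENING is the gripper command: -1 is fully open, 1 is shut, values between are in proportion, set as the call begins (- or left out, the last holds). The fingers move at their own pace and stop on an object; the grip force is fixed at half the most. Time passes only in rows, so rows that do not move let the fingers close. It gives the time, the measured TCP pose, the force and the opening at its end, in the units of the state.
- arm.get_obs(): the state, without advancing time (a new reading comes with each control period).
- arm.grab_frame(name): name is "scene" or "top"; returns a dict with "color" (400x640x3 uint8, blue, green, red), "vfov" (degrees; the focal length in pixels is half the picture's height over the tangent of half this angle, whatever the lens; pixels are square), "cx", "cy" (the principal point, pixels), "k1" (the pictures are not rectified: a ray, as slopes to the right and down, at radius r is drawn at 1 + k1 r^2 times it, then the intrinsics apply), "R" (3x3) and "t" (3): a world point X has camera coordinates R X + t. Camera axes: x right, y down, z forward; pixel columns grow to the right and rows downward; lengths in m; the calibration is good to about 2 mm. A picture is of the moment at which its call begins. There is no depth.
- arm.hand_in(): hands the job in, once; it reports no verdict.
The state is a dict: "t": time; "joints": joint angles; "dq": joint speeds; "joint_efforts": joint torques, N m; "eef_pos": TCP position; "eef_rot": TCP orientation; "force": force on the tool from outside, world axes, zero at the start; "ft_torque": the same for the moment, N m; "width": finger opening in m.
Only numpy, scipy, OpenCV 4.12 (cv2) and the standard library are available. Lean on these libraries where they do the work, as an engineer would, in place of code of your own. Each camera call takes 0.05 s, during which the arm holds its last target.

## Task

Burnish the turned drawer knobs: put every knob from the carving panel into the bowl of wooden beads, then take the stirring stick by its handle out of its stand and stir knobs and beads with its tip close to the bowl's floor, three full turns anticlockwise as seen from above, in wide circles about the middle of the bowl. Then slide the stick upright into its brass tube, fully home with the handle's shoulder on the mouth, and let go. All knobs and beads must end up in the bowl, and the mallet and the gouge beyond must be left where they are.

Things in the scene. Friction and masses are not known exactly. Their poses are not given: they have to be found in the camera images.
- bowl: Turned dark wooden bowl, fixed to the bench, round and open: outside 210 mm across the rim and 78 mm high, wall 6 mm; the flat inner floor, 8 mm above the bench, is 126 mm across, from there the sides slope outward at about 50 degrees to 204 mm outside width at 45 mm up, then rise almost upright. Origin: centre of its underside; its axes are the world's. It holds the eight beads.
- board: Pale carving panel lying flat, fixed to the bench, 240 x 220 x 14 mm (x, y, z); the knobs stand on it at the start. Origin: centre of its underside.
- knob0: Turned wooden drawer knob, 25 g, 30 mm high: a foot 22 mm across and 13 mm high under a head 30 mm across and 17 mm high. Starts standing foot down on the panel. Origin: centre of its foot; z points to the head. Three to five knobs are there at each start; an absent one reads None.
- knob1: Turned wooden drawer knob, 25 g, 30 mm high: a foot 22 mm across and 13 mm high under a head 30 mm across and 17 mm high. Starts standing foot down on the panel. Origin: centre of its foot; z points to the head. Three to five knobs are there at each start; an absent one reads None.
- knob2: Turned wooden drawer knob, 25 g, 30 mm high: a foot 22 mm across and 13 mm high under a head 30 mm across and 17 mm high. Starts standing foot down on the panel. Origin: centre of its foot; z points to the head. Three to five knobs are there at each start; an absent one reads None.
- knob3: Turned wooden drawer knob, 25 g, 30 mm high: a foot 22 mm across and 13 mm high under a head 30 mm across and 17 mm high. Starts standing foot down on the panel. Origin: centre of its foot; z points to the head. Three to five knobs are there at each start; an absent one reads None.
- knob4: Turned wooden drawer knob, 25 g, 30 mm high: a foot 22 mm across and 13 mm high under a head 30 mm across and 17 mm high. Starts standing foot down on the panel. Origin: centre of its foot; z points to the head. Three to five knobs are there at each start; an absent one reads None.
- bead0: Chunky wooden ball bead, 24 mm across, 12 g, loose in the bowl. Origin: its centre.
- bead1: Chunky wooden ball bead, 24 mm across, 12 g, loose in the bowl. Origin: its centre.
- bead2: Chunky wooden ball bead, 24 mm across, 12 g, loose in the bowl. Origin: its centre.
- bead3: Chunky wooden ball bead, 24 mm across, 12 g, loose in the bowl. Origin: its centre.
- bead4: Chunky wooden ball bead, 24 mm across, 12 g, loose in the bowl. Origin: its centre.
- bead5: Chunky wooden ball bead, 24 mm across, 12 g, loose in the bowl. Origin: its centre.
- bead6: Chunky wooden ball bead, 24 mm across, 12 g, loose in the bowl. Origin: its centre.
- bead7: Chunky wooden ball bead, 24 mm across, 12 g, loose in the bowl. Origin: its centre.
- stick: Turned wooden stirring stick, 175 mm long, 80 g: a round shaft 14 mm across for the lower 100 mm, then a round handle 22 mm across for the upper 75 mm, with a square shoulder between; being round it can tip or creep a little between the fingers while stirring. Origin: centre of its lower tip; z runs up along the stick to the handle. Starts upright in the stand with its tip 8 mm above the bench.
- stand: Low round wooden stand, 72 mm across and 60 mm high, fixed to the bench, with a loose 20 mm hole, 52 mm deep, in the middle of its top, where the stick starts. Origin: centre of its underside.
- tube: The stick's brass storage tube, upright and fixed to the bench on a 70 x 70 x 5 mm wooden foot: 29 mm across outside, 110 mm high, bore 17 mm, 104 mm deep, open at the top. The stick's 14 mm shaft slides in until the handle's shoulder rests on the mouth, its tip then 100 mm below the mouth. Origin: centre of its underside.
- tube_mouth (a point): Centre of the storage tube's mouth, 110 mm above the bench; z points up.
- mallet: Carver's wooden mallet standing on its head beyond the bowl and panel: head 76 mm across and 90 mm high, handle 26 mm across up to 208 mm. A bystander. Origin: centre of its underside.
- gouge: Carving gouge lying on the bench: handle 26 mm thick and 120 mm long, blade 100 mm long. A bystander. Origin: on the bench under the joint of handle and blade; x points along the blade.
Things that resemble listed ones, but are neither listed nor needed, are in the scene too. Leave any purple or red look-alike of the knob4 alone.

How it is judged:
By the outcome, as a careful person would: the job done as asked, in the order asked, and still so for the second after the job is handed in, with the robot touching nothing.
Of knob0, knob1, knob2, knob3, knob4 only 3 to 5 are there at a start; the rules pass over those that are not, and their reading is None.
At some moment in a run one of knob0, knob1, knob2, knob3, knob4 may be knocked a few centimetres aside while the robot is not near it.
It also fails if it takes over 210 s, if anything falls off the work surface, if the arm or the gripper's body presses on something with over 40 N, if the wrist force passes 120 N, or if a joint passes its speed limit or range.

## Working session

There is one attempt and no reset: what is moved stays moved. The work goes in short steps, Python scripts to look and compute and a shell command to move; the robot and the scene stay as the last step left them, time stands still between calls to the robot, and variables do not carry over. Pictures are saved under pics/ and viewed, and the job is handed in when it is done.

```bash
ls; mkdir -p pics; python3 - <<'E'
from bench import arm
import cv2
for n in("scene","top"):
    f=arm.grab_frame(n); cv2.imwrite(f"pics/{n}0.png",f["color"]); print(n,{k:v for k,v in f.items() if k!="color"})
o=arm.get_obs(); print(o, arm.grasp_offset)
E
```

```text
pics
scene {'vfov': 56.103115243240715, 'cx': 317.6765821813592, 'cy': 197.79872239201515, 'k1': -0.09091830760167673, 'R': array([[ 0.63276205,  0.77433217,  0.00467879],
       [ 0.51722384, -0.41814839, -0.74674723],
       [-0.57627397,  0.47493328, -0.66509149]]), 't': array([-0.40965676, -0.20537257,  1.23098975])}
top {'vfov': 45.3380228258539, 'cx': 325.07780757685805, 'cy': 198.50363994632048, 'k1': -0.0023479115312910644, 'R': array([[ 0.00929011, -0.99965914,  0.02439889],
       [-0.98901636, -0.01278522, -0.1472521 ],
       [ 0.14751385, -0.02276292, -0.98879801]]), 't': array([0.03468305, 0.61127835, 1.08098195])}
{'t': 0.1, 'joints': array([-0.94878937,  0.50177794, -0.4268228 ,  1.55134007,  0.22079734,
        1.13827957, -0.21033385]), 'dq': array([ 2.64041437e-04, -9.29804407e-04, -1.13363211e-03, -4.03030780e-03,
       -2.12986348e-05,  1.80338046e-03,  1.74285809e-03]), 'joint_efforts': array([-1.12423158e-02, -5.70808947e+01, -5.83897859e+00, -2.81742650e+01,
        1.04512999e-02,  5.66465387e-03, -1.21970615e-06]), 'eef_pos': array([0.22806018, 0.60801814, 0.23035169]), 'eef_rot': array([ 1.78429938e-01,  9.83952230e-01, -8.53292177e-04, -1.96227859e-04]), 'force': array([-0.02118436, -0.21699826,  0.57065279]), 'ft_torque': array([ 0.03842429, -0.0510866 ,  0.00609497]), 'width': 0.08528693280787014} 0.0187
```

View pics/scene0.png

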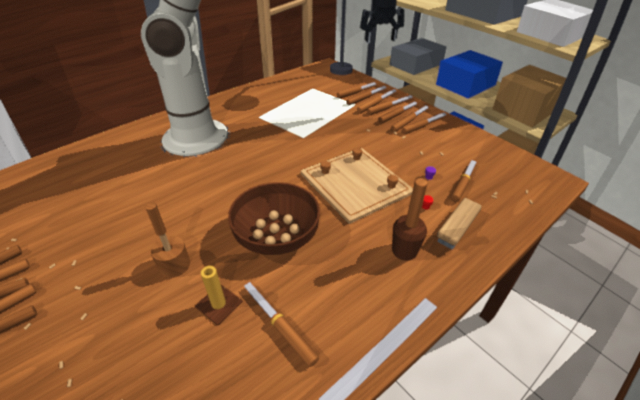

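View pics/top0.png

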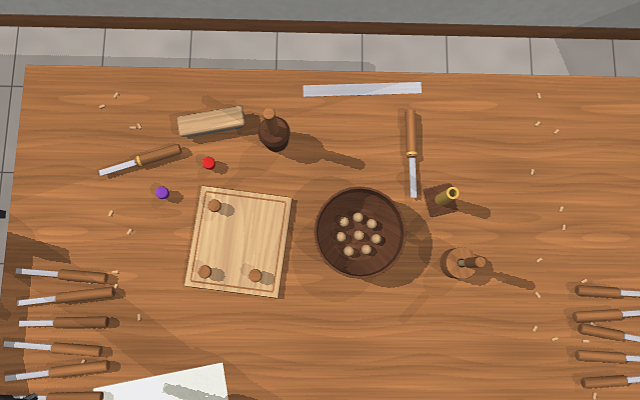

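The scene shows three knobs on the panel: scene (325,167), (357,154), (392,180); top (214,205), (205,272), (255,276). The bowl is at top (359,232), the stick at (480,262) and the tube mouth at (452,193). I'll build helpers and measure next.

```bash
cat > h.py <<'E'
import numpy as np, cv2
from scipy.spatial.transform import Rotation as Ro
from scipy.optimize import least_squares
def K(f):
    fl=200/np.tan(np.radians(f["vfov"])/2); return np.array([[fl,0,f["cx"]],[0,fl,f["cy"]],[0,0,1]]),np.array([f["k1"],0,0,0,0.])
def proj(f,P):
    k,d=K(f); return cv2.projectPoints(np.atleast_2d(np.float64(P)),cv2.Rodrigues(f["R"])[0],f["t"],k,d)[0][:,0]
def ray(f,px,z):
    k,d=K(f); s=cv2.undistortPoints(np.float64(px).reshape(1,1,2),k,d)[0,0]
    v=f["R"].T@np.array([s[0],s[1],1]); c=-f["R"].T@f["t"]; return c+v*(z-c[2])/v[2]
def tri(fs,pxs):
    r=lambda X: np.concatenate([proj(f,X)[0]-p for f,p in zip(fs,pxs)])
    s=least_squares(r,[.5,0,.05]); return s.x,np.abs(s.fun).max()
def crop(f,c,w,h,s,name):
    x,y=int(c[0]-w/2),int(c[1]-h/2); x=max(x,0);y=max(y,0)
    im=cv2.resize(f["color"][y:y+h,x:x+w],None,fx=s,fy=s,interpolation=cv2.INTER_CUBIC)
    for i in range(0,w,10): cv2.putText(im,str(x+i),(i*s,8),0,.3,(255,255,0),1) if i%20==0 else 0; cv2.line(im,(i*s,10),(i*s,14),(255,255,0),1)
    for j in range(0,h,10): cv2.putText(im,str(y+j),(0,j*s+4),0,.3,(255,255,0),1)
    cv2.imwrite("pics/"+name,im)
E
python3 - <<'E'
from h import *; from bench import arm
a=arm.grab_frame("top"); b=arm.grab_frame("scene")
crop(a,(240,240),120,120,5,"a1.png"); crop(a,(420,232),160,110,5,"a2.png")
crop(b,(360,180),120,100,6,"b1.png"); crop(b,(225,240),190,130,4,"b2.png")
E
```

```text
(no output)
```

View pics/a1.png

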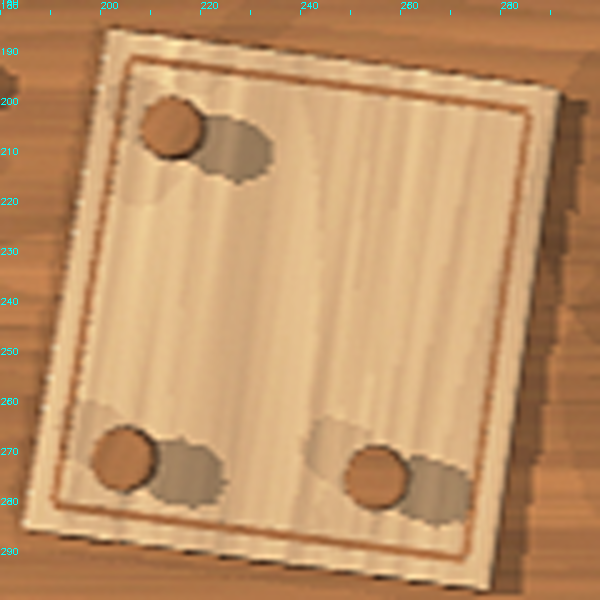

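View pics/a2.png

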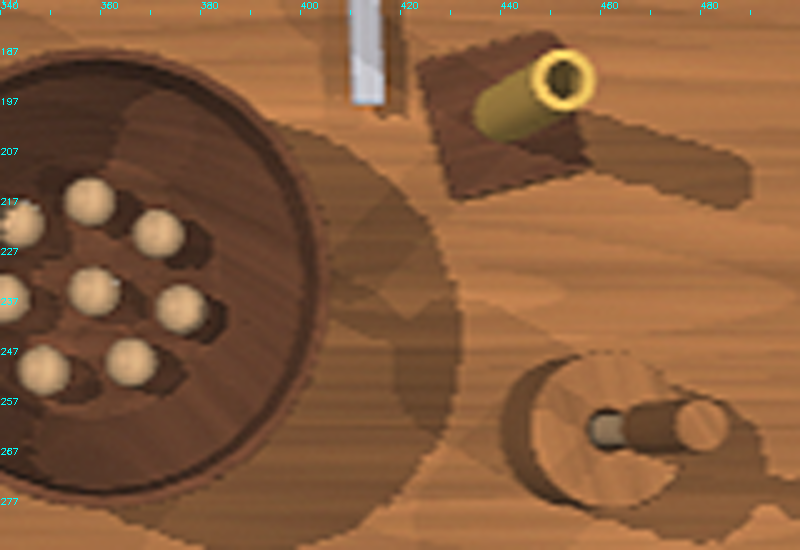

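View pics/b1.png

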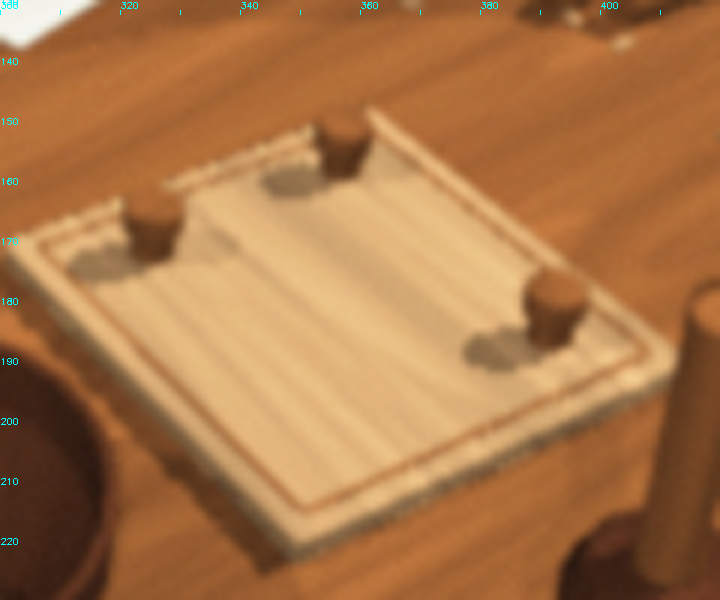

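View pics/b2.png

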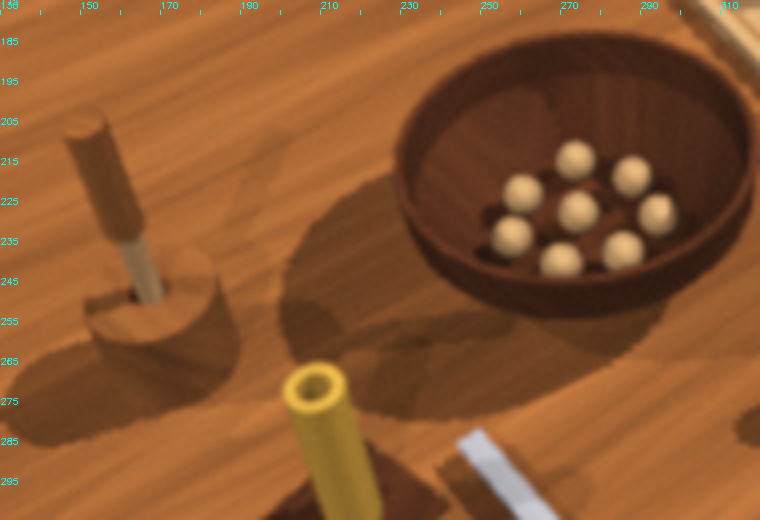

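```bash
python3 - <<'E'
from h import *; from bench import arm
a=arm.grab_frame("top"); b=arm.grab_frame("scene")
np.set_printoptions(precision=4,suppress=True)
A=lambda p:(np.array(p)+.5)/5-.5
for n,p,o,q,s,oo,z in [("k0",(172,127),(180,180),(154,195),6,(300,130),.044),("kA",(172,127),(180,180),(557,285),6,(300,130),.044),("kB",(125,459),(180,180),(344,132),6,(300,130),.044),("kC",(378,477),(180,180),(154,195),6,(300,130),.044),("stick",(702,426),(340,177),(86,122),4,(130,175),.183),("tube",(564,80),(340,177),(315,387),4,(130,175),.11)]:
    p1=np.array(o)+(np.array(p)+.5)/5-.5; q1=np.array(oo)+(np.array(q)+.5)/s-.5
    print(n,p1,q1,ray(a,p1,z),ray(b,q1,z),tri([a,b],[p1,q1]))
# stand top: centre
print("stand",ray(a,np.array([340,177])+np.array([617,430])/5-.4,.060))
# bowl rim edges overlay
g=cv2.resize(a["color"],None,fx=4,fy=4)
for c in [(316,232),(404,232)]: print(c,ray(a,c,.078))
for c in [(359.5,187),(359.5,277)]: print(c,ray(a,c,.078))
# beads
E
sleep 0
```

```text
k0 [214. 205.] [325.25   162.0833] [0.5923 0.3007 0.044 ] [0.4317 0.2033 0.044 ] (array([0.5383, 0.235 , 0.1043]), np.float64(36.534292118295866))
kA [214. 205.] [392.4167 177.0833] [0.5923 0.3007 0.044 ] [0.596  0.3001 0.044 ] (array([0.5933, 0.302 , 0.0412]), np.float64(0.4288266411877544))
kB [204.6 271.4] [356.9167 151.5833] [0.4389 0.3155 0.044 ] [0.4501 0.3084 0.044 ] (array([0.4392, 0.3183, 0.0337]), np.float64(0.36118078810471843))
kC [255.2 275. ] [325.25   162.0833] [0.4318 0.1999 0.044 ] [0.4317 0.2033 0.044 ] (array([0.4325, 0.2006, 0.0455]), np.float64(0.5816172843591403))
stick [480.  261.8] [151.125 205.125] [ 0.464  -0.2721  0.183 ] [ 0.4698 -0.2706  0.183 ] (array([ 0.4647, -0.2714,  0.1799]), np.float64(0.8753653362004741))
tube [452.4 192.6] [208.375 271.375] [ 0.6181 -0.2412  0.11  ] [ 0.6232 -0.2412  0.11  ] (array([ 0.6194, -0.2411,  0.106 ]), np.float64(0.5657006362130232))
stand [ 0.4643 -0.2755  0.06  ]
(316, 232) [0.5292 0.062  0.078 ]
(404, 232) [ 0.5315 -0.1374  0.078 ]
(359.5, 187) [ 0.6336 -0.0365  0.078 ]
(359.5, 277) [ 0.4299 -0.0362  0.078 ]
```

```bash
cat >> h.py <<'E'
def d(arm,target,ang=None):
    o=arm.get_obs(); R=Ro.from_quat(o["eef_rot"]); v=R.inv().apply(np.array(target)-o["eef_pos"])*1000
    # turn wanted to have tool down with x=-X (ang=0), yawed by ang deg about world z
    T=Ro.from_euler('z',ang or 0,degrees=True)*Ro.from_quat([0,1,0,0]); t=np.degrees((R.inv()*T).as_rotvec())
    print("tool shift mm",np.round(v,1),"turn",np.round(t,2),"pos",np.round(o["eef_pos"],4),"w",round(o["width"],4),"F",np.round(o["force"],1),"t",round(o["t"],2),"j",np.round(o["joints"],2))
E
python3 -m inch '[{"linear":[0,0,0],"turn":[0,0,-6.9]},{"linear":[0,0,0],"turn":[0,0,-6.9]},{"linear":[0,0,0],"turn":[0,0,-6.8]},{"linear":[0,0,0],"turn":[0,0,0]}]' -0.2
python3 -c "
from h import *; from bench import arm
d(arm,[.593,.301,.2])"
```

```text
t: 0.63
eef_pos: [0.2283, 0.6085, 0.2311]
eef_rot: [-0.002, 1.0, -0.0, -0.0]
force: [-0.2, 0.5, 0.4]
width: 0.0509
tool shift mm [-363.2 -309.2   31.1] turn [-0.01 -0.02  0.28] pos [0.2283 0.6085 0.2311] w 0.0509 F [-0.2  0.5  0.4] t 0.63 j [-0.9   0.51 -0.5   1.55  0.26  1.15  0.12]
```

```bash
python3 -m inch '[{"linear":[-15,-13,0],"turn":[0,0,0]},{"linear":[-30,-26,0],"turn":[0,0,0]},{"linear":[-30,-26,0],"turn":[0,0,0]},{"linear":[-30,-26,0],"turn":[0,0,0]},{"linear":[-30,-26,0],"turn":[0,0,0]},{"linear":[-30,-26,0],"turn":[0,0,0]},{"linear":[-30,-26,0],"turn":[0,0,0]},{"linear":[-30,-26,0],"turn":[0,0,0]},{"linear":[-30,-26,0],"turn":[0,0,0]},{"linear":[-30,-26,0],"turn":[0,0,0]},{"linear":[-30,-26,0],"turn":[0,0,0]},{"linear":[-30,-26,0],"turn":[0,0,0]}]'
python3 -c "
from h import *; from bench import arm
d(arm,[.593,.301,.2])"
```

```text
t: 1.63
eef_pos: [0.5747, 0.3084, 0.2315]
eef_rot: [0.002, 1.0, 0.0, 0.0]
force: [-0.5, -0.1, 0.9]
width: 0.0518
tool shift mm [-18.3  -7.3  31.5] turn [ 0.01  0.02 -0.2 ] pos [0.5747 0.3084 0.2315] w 0.0518 F [-0.5 -0.1  0.9] t 1.63 j [-0.26  0.5  -0.39  1.55  0.2   1.14  0.88]
```

```bash
python3 -m inch '[{"linear":[-9,-3.5,20],"turn":[0,0,0]},{"linear":[-9,-3.5,35],"turn":[0,0,0]},{"linear":[0,0,35],"turn":[0,0,0]},{"linear":[0,0,35],"turn":[0,0,0]},{"linear":[0,0,10],"turn":[0,0,0]},{"linear":[0,0,0],"turn":[0,0,0]}]'
python3 -c "
from h import *; from bench import arm
d(arm,[.593,.301,.020])
a=arm.grab_frame('top'); b=arm.grab_frame('scene')
crop(a,(220,210),130,100,6,'a3.png'); crop(b,(390,160),130,100,6,'b3.png')"
```

```text
t: 2.13
eef_pos: [0.5888, 0.3014, 0.0925]
eef_rot: [0.001, 1.0, -0.002, -0.003]
force: [0.2, -0.7, -1.3]
width: 0.0512
tool shift mm [-4.7 -0.2 72.5] turn [-0.19 -0.38 -0.08] pos [0.5888 0.3014 0.0925] w 0.0512 F [ 0.2 -0.7 -1.3] t 2.13 j [-0.27  0.67 -0.35  1.62  0.27  0.91  0.86]
```

View pics/a3.png

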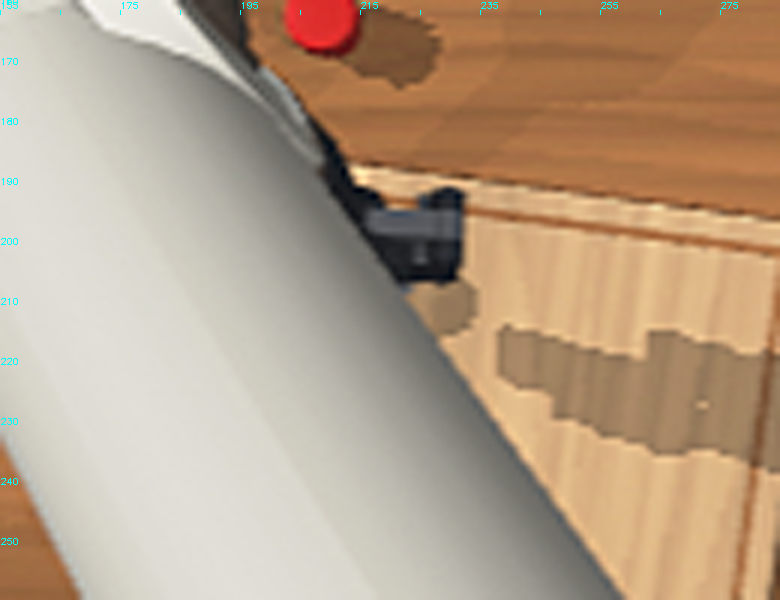

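View pics/b3.png

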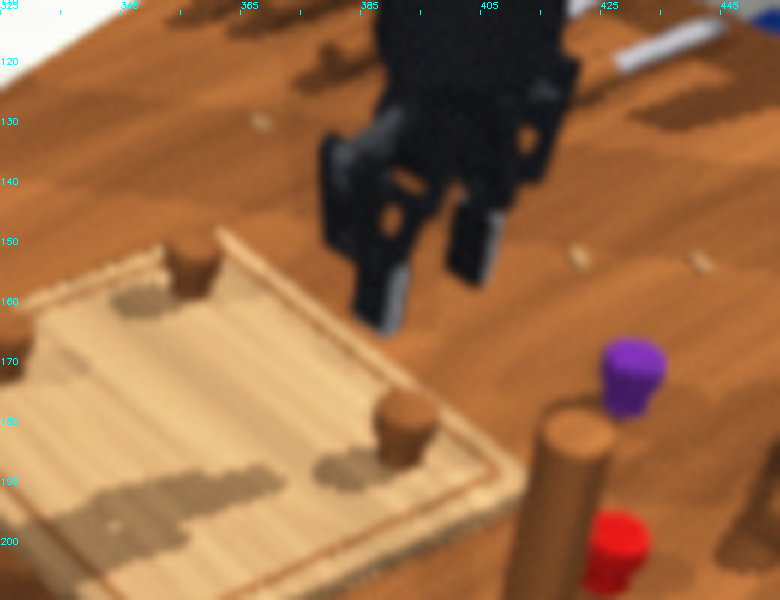

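```bash
python3 -c "
from h import *; from bench import arm
b=arm.grab_frame('scene'); print(proj(b,arm.get_obs()['eef_pos']+[0,0,.006]))"
python3 -m inch '[{"linear":[-5,0,15],"turn":[0,-0.3,0]},{"linear":[0,0,20],"turn":[0,0,0]},{"linear":[0,0,20],"turn":[0,0,0]},{"linear":[0,0,12],"turn":[0,0,0]},{"linear":[0,0,5],"turn":[0,0,0]},{"linear":[0,0,0],"turn":[0,0,0]}]'
python3 -c "
from h import *; from bench import arm
d(arm,[.593,.301,.020])
b=arm.grab_frame('scene')
crop(b,(390,160),130,100,6,'b4.png')"
```

```text
[[395.71589125 157.44550613]]
t: 2.78
eef_pos: [0.5968, 0.3031, 0.0246]
eef_rot: [-0.0, 1.0, 0.0, 0.003]
force: [-0.4, 0.3, 0.5]
width: 0.0512
tool shift mm [ 3.8 -2.1  4.5] turn [0.   0.3  0.03] pos [0.5968 0.3031 0.0246] w 0.0512 F [-0.4  0.3  0.5] t 2.78 j [-0.29  0.76 -0.32  1.63  0.31  0.8   0.83]
```

View pics/b4.png

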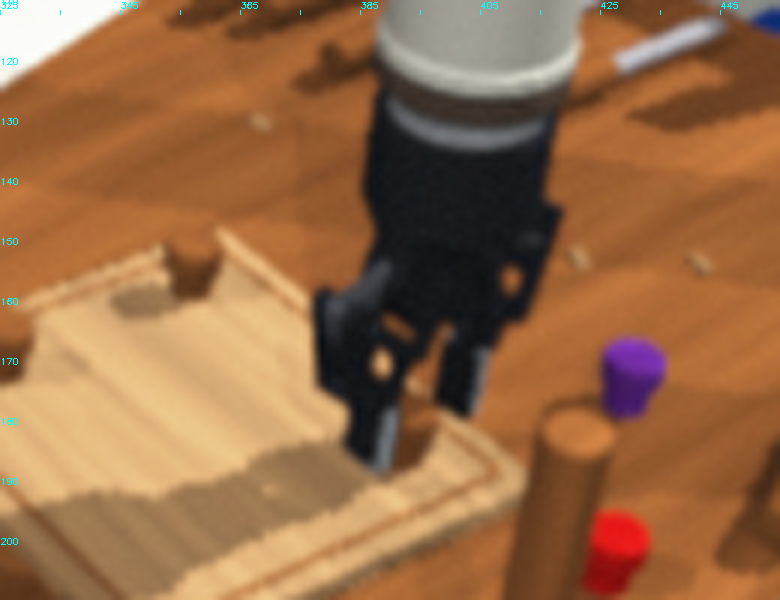

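```bash
python3 -m inch '[{"linear":[2,-2,2],"turn":[0,0.3,0]},{"linear":[0,0,0],"turn":[0,0,0]},{"linear":[0,0,0],"turn":[0,0,0]}]'
python3 -m inch '[{"linear":[0,0,0],"turn":[0,0,0]},{"linear":[0,0,0],"turn":[0,0,0]},{"linear":[0,0,0],"turn":[0,0,0]},{"linear":[0,0,0],"turn":[0,0,0]},{"linear":[0,0,0],"turn":[0,0,0]},{"linear":[0,0,0],"turn":[0,0,0]}]' 1

```

```text
t: 3.08
eef_pos: [0.5954, 0.3009, 0.0233]
eef_rot: [-0.0, 1.0, 0.0, 0.001]
force: [-0.8, 1.1, -1.1]
width: 0.0509
t: 3.58
eef_pos: [0.5954, 0.3012, 0.0231]
eef_rot: [-0.0, 1.0, 0.0, 0.001]
force: [-0.4, -1.0, 4.6]
width: 0.0281
```

```bash
python3 -m inch '[{"linear":[0,0,-15],"turn":[0,0,0]},{"linear":[5,0,-30],"turn":[0,0,0]},{"linear":[10,-5,-35],"turn":[0,0,0]},{"linear":[20,-15,-25],"turn":[0,0,0]},{"linear":[25,-30,0],"turn":[0,0,0]},{"linear":[5,-38,0],"turn":[0,0,0]},{"linear":[0,-40,0],"turn":[0,0,0]},{"linear":[0,-40,0],"turn":[0,0,0]},{"linear":[0,-40,0],"turn":[0,0,0]},{"linear":[0,-40,0],"turn":[0,0,0]},{"linear":[0,-40,0],"turn":[0,0,0]},{"linear":[0,-30,0],"turn":[0,0,0]}]'
python3 -c "
from h import *; from bench import arm
d(arm,[.532,-.03,.05])
a=arm.grab_frame('top'); b=arm.grab_frame('scene'); print(ray(a,(275,130),.09))
crop(a,(340,232),160,120,5,'a5.png');crop(b,(280,200),150,120,5,'b5.png')"
```

```text
t: 4.58
eef_pos: [0.5295, -0.0212, 0.128]
eef_rot: [0.001, 1.0, -0.001, 0.0]
force: [-0.8, -0.4, 0.2]
width: 0.0284
tool shift mm [-2.5 -8.7 78. ] turn [-0.08  0.01 -0.1 ] pos [ 0.5295 -0.0212  0.128 ] w 0.0284 F [-0.8 -0.4  0.2] t 4.58 j [ 0.26  0.41 -0.33  1.94  0.18  0.82  1.4 ]
[0.76184479 0.1591368  0.09      ]
```

View pics/b5.png

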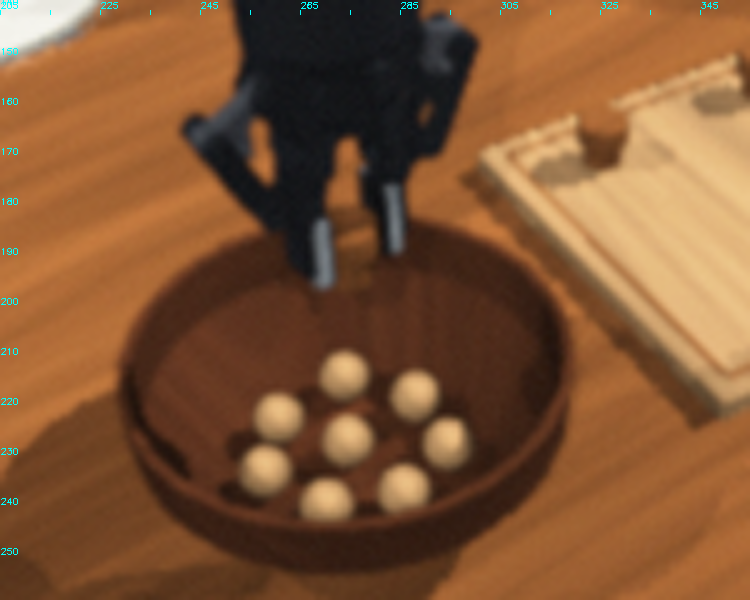

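View pics/a5.png

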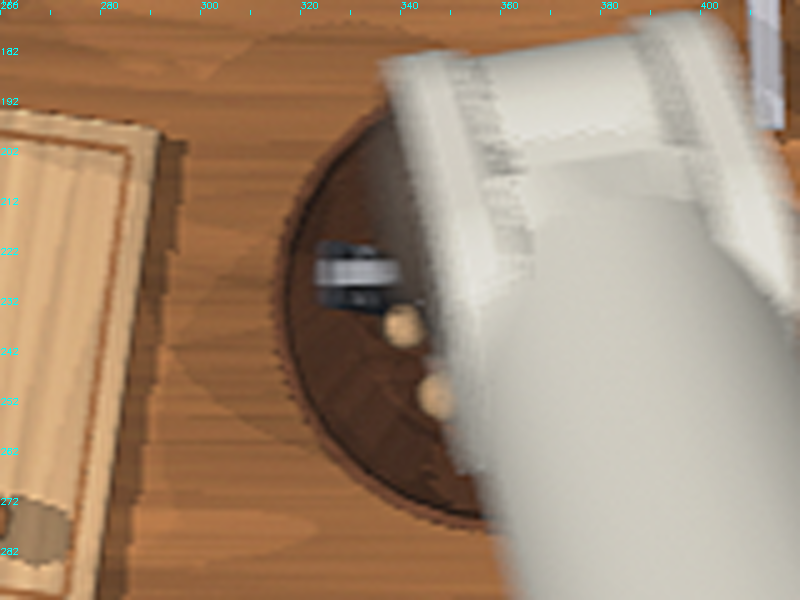

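```bash
python3 -m inch '[{"linear":[0,-4,15],"turn":[0,0,0]},{"linear":[0,0,25],"turn":[0,0,0]},{"linear":[0,0,25],"turn":[0,0,0]},{"linear":[0,0,13],"turn":[0,0,0]},{"linear":[0,0,0],"turn":[0,0,0]},{"linear":[0,0,0],"turn":[0,0,0]}]'
python3 -m inch '[{"linear":[0,0,0],"turn":[0,0,0]},{"linear":[0,0,0],"turn":[0,0,0]},{"linear":[0,0,0],"turn":[0,0,0]},{"linear":[0,0,-5],"turn":[0,0,0]},{"linear":[0,0,-20],"turn":[0,0,0]},{"linear":[0,0,-30],"turn":[0,0,0]},{"linear":[0,0,-30],"turn":[0,0,0]},{"linear":[0,0,0],"turn":[0,0,0]}]' -0.2
python3 -c "
from h import *; from bench import arm
d(arm,[.4325,.2006,.13])
b=arm.grab_frame('scene')
crop(b,(320,200),160,120,5,'b6.png')"
```

```text
t: 5.18
eef_pos: [0.5295, -0.0202, 0.0492]
eef_rot: [-0.001, 1.0, 0.0, -0.001]
force: [0.1, 0.2, -0.6]
width: 0.0276
t: 5.85
eef_pos: [0.5343, -0.021, 0.1406]
eef_rot: [-0.0, 1.0, -0.0, 0.005]
force: [0.2, 0.1, -0.3]
width: 0.0512
tool shift mm [101.7 221.7   9.5] turn [-0.04  0.59  0.05] pos [ 0.5343 -0.021   0.1406] w 0.0512 F [ 0.2  0.1 -0.3] t 5.85 j [ 0.27  0.39 -0.34  1.93  0.17  0.83  1.41]
```

View pics/b6.png

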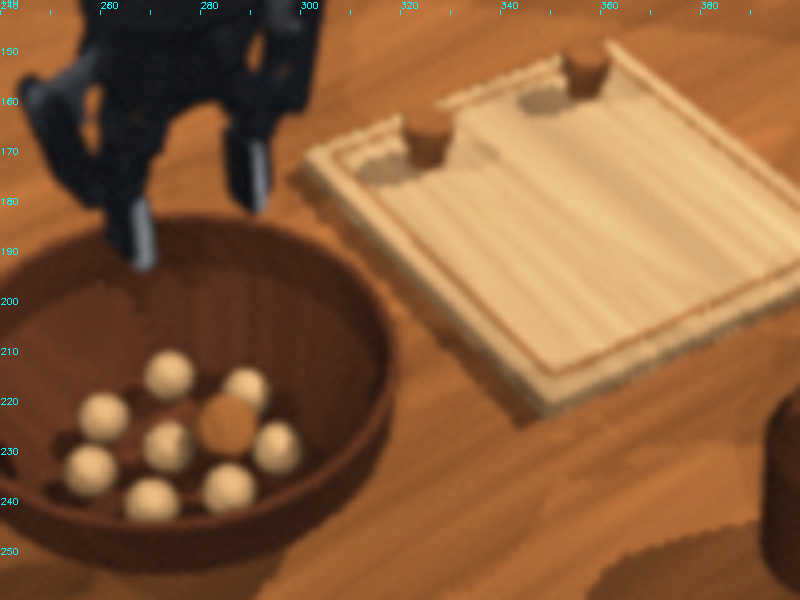

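Knob one sits in the bowl among the beads (scene ~285,224), and the other two knobs haven't moved. Next is the near knob at (0.432, 0.201).

```bash
python3 -m inch '[{"linear":[8,18,0],"turn":[0,0,0]},{"linear":[16,34,0],"turn":[0,0,0]},{"linear":[16,34,0],"turn":[0,0,0]},{"linear":[16,34,0],"turn":[0,0,0]},{"linear":[16,34,0],"turn":[0,0,0]},{"linear":[16,34,0],"turn":[0,0,0]},{"linear":[14,34,0],"turn":[0,0,0]},{"linear":[0,0,30],"turn":[0,0,0]},{"linear":[0,0,20],"turn":[0,0,0]},{"linear":[0,0,0],"turn":[0,0,0]},{"linear":[0,0,0],"turn":[0,0,0]}]'
python3 -c "
from h import *; from bench import arm
d(arm,[.4325,.2006,.02])
b=arm.grab_frame('scene')
crop(b,(320,160),160,120,5,'b7.png')"
```

```text
t: 6.82
eef_pos: [0.4265, 0.2002, 0.0834]
eef_rot: [-0.001, 1.0, -0.001, -0.002]
force: [0.8, -0.0, -0.3]
width: 0.0511
tool shift mm [-6.2  0.5 63.4] turn [-0.08 -0.19  0.06] pos [0.4265 0.2002 0.0834] w 0.0511 F [ 0.8 -0.  -0.3] t 6.82 j [-0.15  0.41 -0.41  2.1   0.25  0.68  0.85]
```

View pics/b7.png

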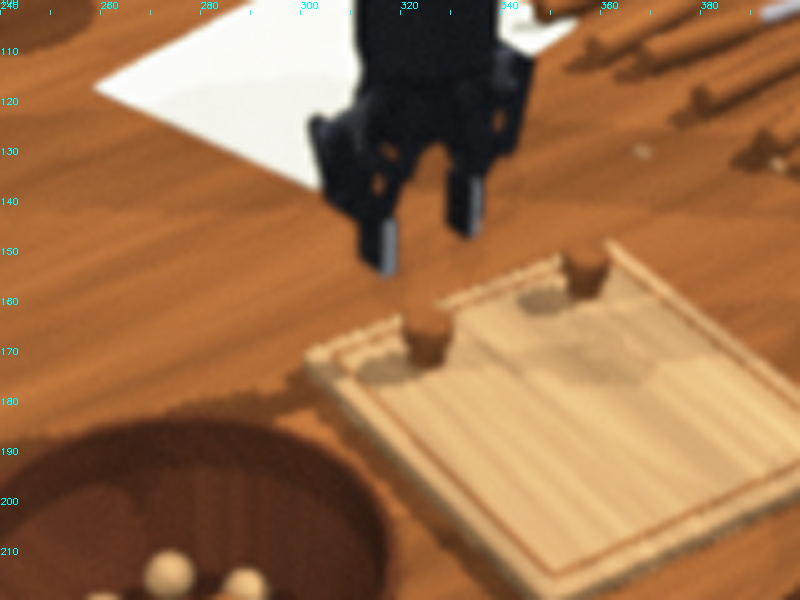

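```bash
python3 -m inch '[{"linear":[-5,0,15],"turn":[0,0,0]},{"linear":[0,0,20],"turn":[0,0,0]},{"linear":[0,0,18],"turn":[0,0,0]},{"linear":[0,0,8],"turn":[0,0,0]},{"linear":[0,0,0],"turn":[0,0,0]},{"linear":[0,0,0],"turn":[0,0,0]}]'
python3 -c "
from h import *; from bench import arm
d(arm,[.4325,.2006,.02])
b=arm.grab_frame('scene')
crop(b,(320,160),160,120,5,'b8.png')"
```

```text
t: 7.37
eef_pos: [0.4333, 0.2007, 0.024]
eef_rot: [-0.0, 1.0, 0.0, 0.0]
force: [0.9, 0.4, 0.3]
width: 0.0511
tool shift mm [ 0.8 -0.1  4. ] turn [0.01 0.02 0.01] pos [0.4333 0.2007 0.024 ] w 0.0511 F [0.9 0.4 0.3] t 7.37 j [-0.2   0.52 -0.35  2.11  0.33  0.56  0.79]
```

View pics/b8.png

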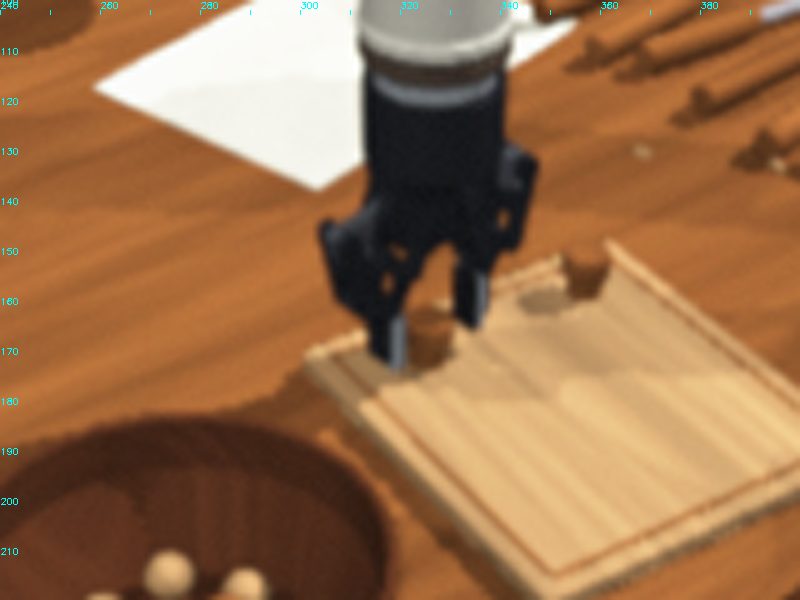

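```bash
python3 -m inch '[{"linear":[0,0,2],"turn":[0,0,0]},{"linear":[0,0,0],"turn":[0,0,0]},{"linear":[0,0,0],"turn":[0,0,0]},{"linear":[0,0,0],"turn":[0,0,0]},{"linear":[0,0,0],"turn":[0,0,0]},{"linear":[0,0,0],"turn":[0,0,0]}]' 1
python3 -m inch '[{"linear":[0,0,-15],"turn":[0,0,0]},{"linear":[0,0,-30],"turn":[0,0,0]},{"linear":[0,-5,-35],"turn":[0,0,0]},{"linear":[-5,-15,-25],"turn":[0,0,0]},{"linear":[-10,-30,0],"turn":[0,0,0]},{"linear":[-20,-30,0],"turn":[0,0,0]},{"linear":[-20,-32,0],"turn":[0,0,0]},{"linear":[-15,-35,0],"turn":[0,0,0]},{"linear":[-15,-35,0],"turn":[0,0,0]},{"linear":[-10,-30,0],"turn":[0,0,0]},{"linear":[0,-20,0],"turn":[0,0,0]},{"linear":[0,-5,0],"turn":[0,0,0]}]'
python3 -c "
from h import *; from bench import arm
d(arm,[.532,-.05,.05])
b=arm.grab_frame('scene')
crop(b,(280,200),150,120,5,'b9.png')"
```

```text
t: 7.92
eef_pos: [0.4337, 0.2011, 0.0224]
eef_rot: [-0.0, 1.0, 0.0, 0.001]
force: [-1.3, -1.2, 4.8]
width: 0.0277
t: 8.92
eef_pos: [0.5284, -0.0415, 0.1266]
eef_rot: [0.003, 1.0, -0.001, 0.0]
force: [-0.0, -0.4, -0.3]
width: 0.0281
tool shift mm [-3.6 -8.3 76.6] turn [-0.12  0.02 -0.34] pos [ 0.5284 -0.0415  0.1266] w 0.0281 F [-0.  -0.4 -0.3] t 8.92 j [ 0.31  0.41 -0.34  1.94  0.19  0.82  1.43]
```

View pics/b9.png

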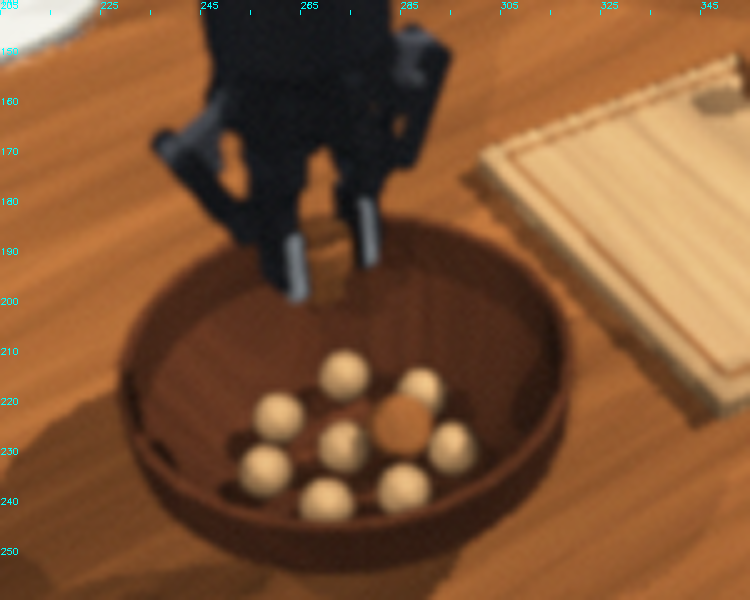

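```bash
python3 -c "
from h import *; from bench import arm
b=arm.grab_frame('scene')
o=np.array([205,140])
for n,p in [('c',(344,445)),('up',(344,376)),('ul',(278,416)),('l',(265,470)),('d',(327,500))]: print(n,ray(b,o+np.array(p)/5-.4,.02)+[-.003,.0,0])
print('knob',ray(b,o+np.array((402,423))/5-.4,.038))
# bowl rim fit overlay
"
```

```text
c [ 0.53005584 -0.04256211  0.02      ]
up [ 0.49113008 -0.01603903  0.02      ]
ul [ 0.4940094  -0.05653787  0.02      ]
l [ 0.52016548 -0.08064205  0.02      ]
d [ 0.55413577 -0.06847414  0.02      ]
knob [ 0.55341212 -0.02205762  0.038     ]
```

```bash
python3 -m inch '[{"linear":[8,-10,5],"turn":[0,0,0]},{"linear":[6,-8,15],"turn":[0,0,0]},{"linear":[0,0,25],"turn":[0,0,0]},{"linear":[0,0,20],"turn":[0,0,0]},{"linear":[0,0,12],"turn":[0,0,0]},{"linear":[0,0,0],"turn":[0,0,0]},{"linear":[0,0,0],"turn":[0,0,0]}]'
python3 -m inch '[{"linear":[0,0,0],"turn":[0,0,0]},{"linear":[0,0,0],"turn":[0,0,0]},{"linear":[0,0,0],"turn":[0,0,0]},{"linear":[0,0,-5],"turn":[0,0,0]},{"linear":[0,0,-20],"turn":[0,0,0]},{"linear":[0,0,-30],"turn":[0,0,0]},{"linear":[0,0,-30],"turn":[0,0,0]},{"linear":[0,0,0],"turn":[0,0,0]}]' -0.2
python3 -c "
from h import *; from bench import arm
d(arm,[.439,.316,.13])
b=arm.grab_frame('scene')
crop(b,(320,200),160,120,5,'b10.png')"
```

```text
t: 9.6
eef_pos: [0.5133, -0.0529, 0.049]
eef_rot: [-0.001, 1.0, 0.0, -0.001]
force: [0.2, 0.5, 0.9]
width: 0.0279
t: 10.27
eef_pos: [0.5183, -0.0543, 0.1405]
eef_rot: [-0.0, 1.0, -0.001, 0.005]
force: [0.8, -0.5, -0.1]
width: 0.0516
tool shift mm [ 79.1 370.3   9.2] turn [-0.07  0.58  0.05] pos [ 0.5183 -0.0543  0.1405] w 0.0516 F [ 0.8 -0.5 -0.1] t 10.27 j [ 0.34  0.37 -0.35  1.96  0.17  0.82  1.47]
```

View pics/b10.png

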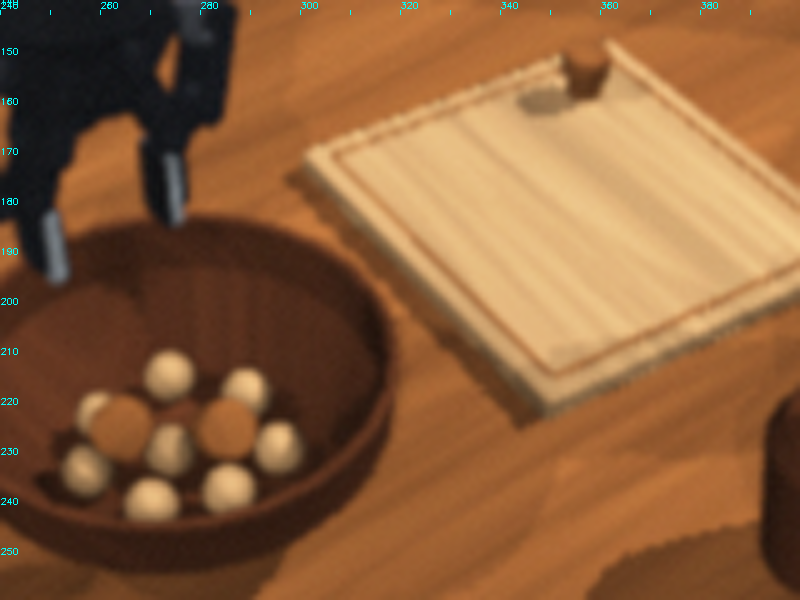

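Two knobs are now in the bowl, at scene (263,225) and (284,224). The last one is still at (356,153), which maps to world (0.439, 0.316).

```bash
python3 -m inch '[{"linear":[4,20,0],"turn":[0,0,0]},{"linear":[8,38,0],"turn":[0,0,0]},{"linear":[8,38,0],"turn":[0,0,0]},{"linear":[8,38,0],"turn":[0,0,0]},{"linear":[8,38,0],"turn":[0,0,0]},{"linear":[8,38,0],"turn":[0,0,0]},{"linear":[8,38,0],"turn":[0,0,0]},{"linear":[8,38,0],"turn":[0,0,0]},{"linear":[8,38,0],"turn":[0,0,0]},{"linear":[7,36,10],"turn":[0,0,0]},{"linear":[0,8,35],"turn":[0,0,0]},{"linear":[0,0,10],"turn":[0,0,0]}]'
python3 -m inch '[{"linear":[0,0,0],"turn":[0,0,0]},{"linear":[0,0,0],"turn":[0,0,0]}]'
python3 -c "
from h import *; from bench import arm
d(arm,[.439,.316,.02])
b=arm.grab_frame('scene')
crop(b,(350,150),140,110,5,'b11.png')"
```

```text
t: 11.32
eef_pos: [0.4354, 0.3168, 0.0762]
eef_rot: [-0.003, 1.0, 0.0, -0.002]
force: [-0.2, -1.2, -0.4]
width: 0.051
t: 11.48
eef_pos: [0.4382, 0.3119, 0.0784]
eef_rot: [0.0, 1.0, -0.001, -0.001]
force: [0.6, 0.9, 0.6]
width: 0.0513
tool shift mm [-1.   4.2 58.4] turn [-0.14 -0.14 -0.01] pos [0.4382 0.3119 0.0784] w 0.0513 F [0.6 0.9 0.6] t 11.48 j [-0.32  0.52 -0.43  1.94  0.31  0.75  0.64]
```

View pics/b11.png

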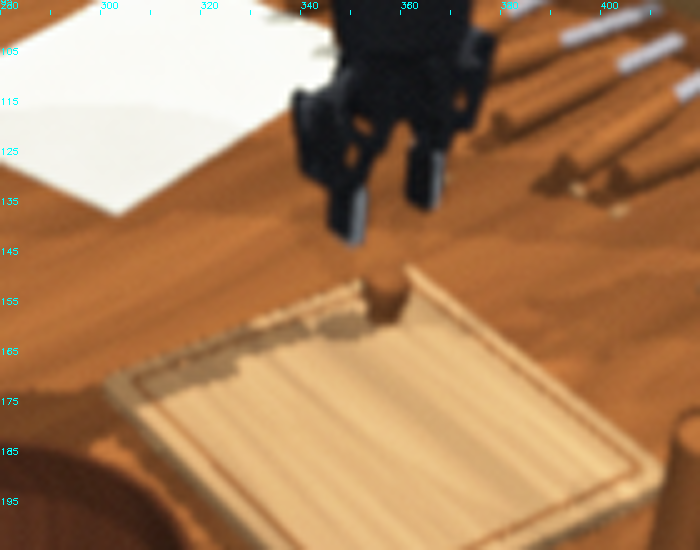

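```bash
python3 -m inch '[{"linear":[0,2,15],"turn":[0,0,0]},{"linear":[0,0,20],"turn":[0,0,0]},{"linear":[0,0,13],"turn":[0,0,0]},{"linear":[0,0,8],"turn":[0,0,0]},{"linear":[0,0,0],"turn":[0,0,0]},{"linear":[0,0,0],"turn":[0,0,0]}]'
python3 -c "
from h import *; from bench import arm
d(arm,[.439,.316,.02])
b=arm.grab_frame('scene')
crop(b,(350,150),140,110,5,'b12.png')"
```

```text
t: 12.03
eef_pos: [0.4391, 0.3154, 0.0236]
eef_rot: [0.0, 1.0, -0.0, -0.0]
force: [-0.7, 0.5, 0.7]
width: 0.0513
tool shift mm [0.1 0.6 3.6] turn [-0.01 -0.   -0.  ] pos [0.4391 0.3154 0.0236] w 0.0513 F [-0.7  0.5  0.7] t 12.03 j [-0.37  0.61 -0.38  1.96  0.36  0.64  0.59]
```

View pics/b12.png

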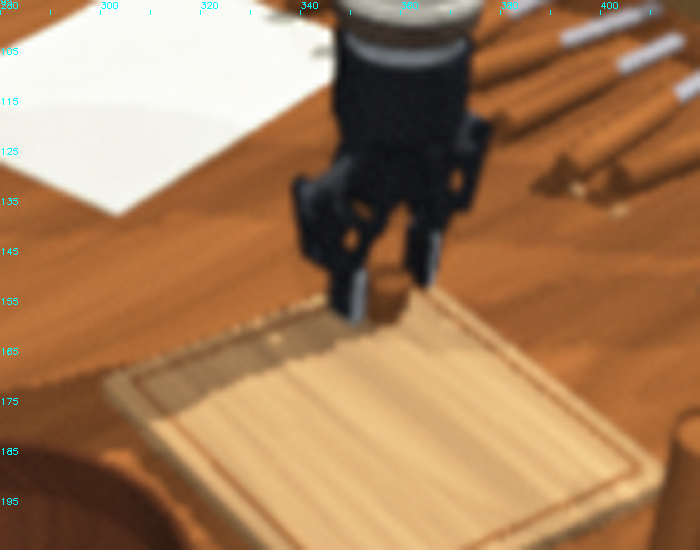

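```bash
python3 -m inch '[{"linear":[-2,0,1],"turn":[0,0,0]},{"linear":[0,0,0],"turn":[0,0,0]},{"linear":[0,0,0],"turn":[0,0,0]},{"linear":[0,0,0],"turn":[0,0,0]},{"linear":[0,0,0],"turn":[0,0,0]},{"linear":[0,0,0],"turn":[0,0,0]}]' 1
python3 -m inch '[{"linear":[0,0,-15],"turn":[0,0,0]},{"linear":[0,0,-30],"turn":[0,0,0]},{"linear":[0,-10,-35],"turn":[0,0,0]},{"linear":[-5,-25,-25],"turn":[0,0,0]},{"linear":[-8,-38,0],"turn":[0,0,0]},{"linear":[-9,-38,0],"turn":[0,0,0]},{"linear":[-9,-38,0],"turn":[0,0,0]},{"linear":[-9,-38,0],"turn":[0,0,0]},{"linear":[-9,-38,0],"turn":[0,0,0]},{"linear":[-9,-38,0],"turn":[0,0,0]},{"linear":[-8,-38,0],"turn":[0,0,0]},{"linear":[-4,-28,0],"turn":[0,0,0]}]'
python3 -c "
from h import *; from bench import arm
d(arm,[.512,-.02,.05])
b=arm.grab_frame('scene')
crop(b,(280,200),150,120,5,'b13.png')"
```

```text
t: 12.58
eef_pos: [0.4418, 0.3162, 0.0233]
eef_rot: [-0.0, 1.0, 0.0, 0.001]
force: [0.6, -0.8, 5.7]
width: 0.0283
t: 13.58
eef_pos: [0.5116, -0.0172, 0.1275]
eef_rot: [0.001, 1.0, -0.001, 0.0]
force: [-0.1, -0.9, -1.0]
width: 0.028
tool shift mm [-0.4 -2.7 77.5] turn [-0.07  0.05 -0.12] pos [ 0.5116 -0.0172  0.1275] w 0.028 F [-0.1 -0.9 -1. ] t 13.58 j [ 0.3   0.39 -0.38  1.99  0.2   0.8   1.38]
```

View pics/b13.png

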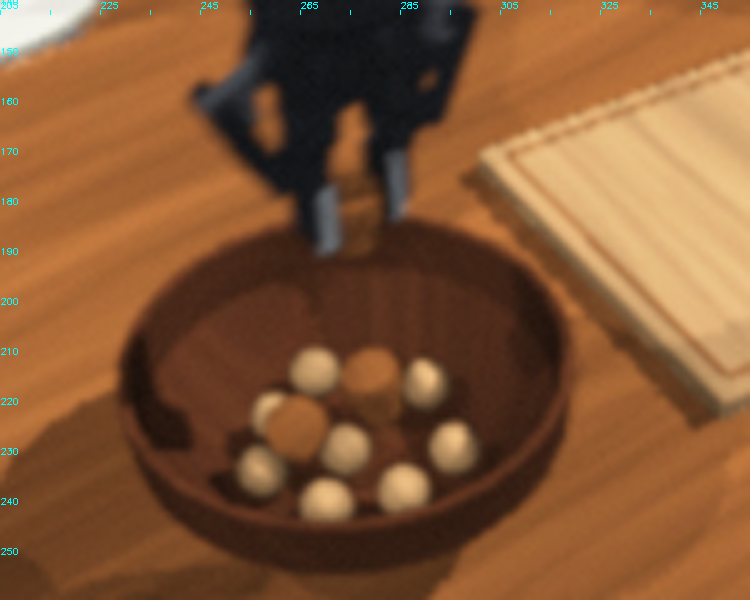

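Knob one has been nudged inside the bowl and is now at scene (278,214). Its old place near (0.555,-0.025) is free, so I'll put the last knob there.

```bash
python3 -m inch '[{"linear":[-15,-2,0],"turn":[0,0,0]},{"linear":[-20,-4,5],"turn":[0,0,0]},{"linear":[-8,-4,20],"turn":[0,0,0]},{"linear":[0,0,25],"turn":[0,0,0]},{"linear":[0,0,20],"turn":[0,0,0]},{"linear":[0,0,7],"turn":[0,0,0]},{"linear":[0,0,0],"turn":[0,0,0]},{"linear":[0,0,0],"turn":[0,0,0]}]'
python3 -m inch '[{"linear":[0,0,0],"turn":[0,0,0]},{"linear":[0,0,0],"turn":[0,0,0]},{"linear":[0,0,0],"turn":[0,0,0]},{"linear":[0,0,-5],"turn":[0,0,0]},{"linear":[0,0,-20],"turn":[0,0,0]},{"linear":[0,0,-30],"turn":[0,0,0]},{"linear":[0,0,-41],"turn":[0,0,0]},{"linear":[0,0,-41],"turn":[0,0,0]},{"linear":[0,0,-41],"turn":[0,0,0]},{"linear":[0,0,-20],"turn":[0,0,0]}]' -0.2
python3 -c "
from h import *; from bench import arm
d(arm,[.4645,-.272,.2])
b=arm.grab_frame('scene')
crop(b,(280,200),150,120,5,'b14.png')"
```

```text
t: 14.3
eef_pos: [0.554, -0.0227, 0.0505]
eef_rot: [-0.001, 1.0, 0.0, -0.0]
force: [0.5, -0.0, 1.1]
width: 0.0277
t: 15.13
eef_pos: [0.5564, -0.0228, 0.2548]
eef_rot: [-0.001, 1.0, -0.0, 0.004]
force: [0.3, -0.0, -0.5]
width: 0.0512
tool shift mm [  92.6 -249.1   54.2] turn [-0.04  0.47  0.06] pos [ 0.5564 -0.0228  0.2548] w 0.0512 F [ 0.3 -0.  -0.5] t 15.13 j [ 0.33  0.3  -0.41  1.77  0.13  1.09  1.45]
```

View pics/b14.png

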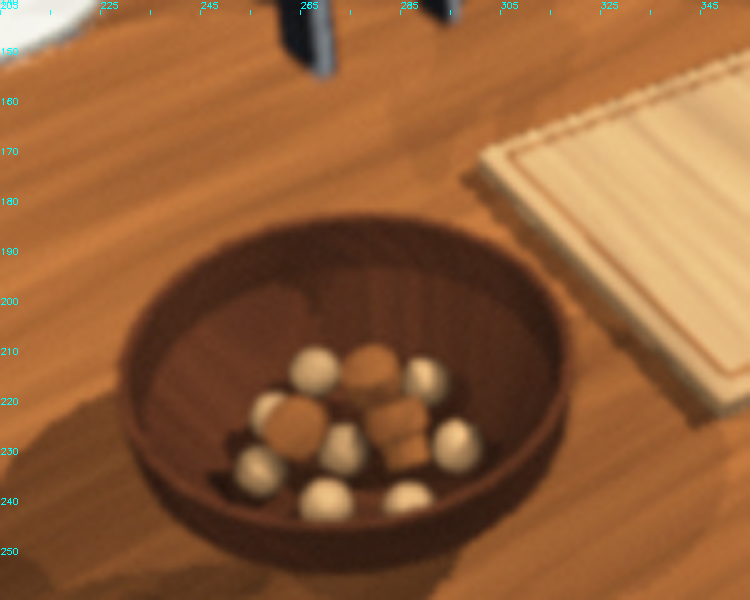

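All three knobs and the eight beads are in the bowl. Next, the stick.

```bash
python3 -m inch '[{"linear":[7,-18,0],"turn":[0,0,0]},{"linear":[14,-37,0],"turn":[0,0,0]},{"linear":[14,-37,0],"turn":[0,0,0]},{"linear":[14,-37,0],"turn":[0,0,0]},{"linear":[14,-37,0],"turn":[0,0,0]},{"linear":[14,-37,0],"turn":[0,0,0]},{"linear":[14,-37,0],"turn":[0,0,0]},{"linear":[2,-9,15],"turn":[0,0,0]},{"linear":[0,0,10],"turn":[0,0,0]},{"linear":[0,0,0],"turn":[0,0,0]},{"linear":[0,0,0],"turn":[0,0,0]}]'
python3 -c "
from h import *; from bench import arm
d(arm,[.4645,-.272,.2])
a=arm.grab_frame('top');b=arm.grab_frame('scene')
crop(b,(170,200),150,120,5,'b15.png');crop(a,(460,240),150,120,5,'a15.png')
print(proj(a,[.4645,-.272,.183]),proj(b,[.4645,-.272,.183]))"
```

```text
t: 16.1
eef_pos: [0.4613, -0.2702, 0.2228]
eef_rot: [-0.001, 1.0, 0.001, -0.001]
force: [0.8, -0.5, -0.2]
width: 0.0514
tool shift mm [-3.2 -1.9 22.8] turn [ 0.11 -0.06  0.16] pos [ 0.4613 -0.2702  0.2228] w 0.0514 F [ 0.8 -0.5 -0.2] t 16.1 j [ 0.7   0.29 -0.26  1.85  0.09  1.02  1.98]
[[479.95918339 261.56730677]] [[149.44864221 203.97973639]]
```

View pics/b15.png

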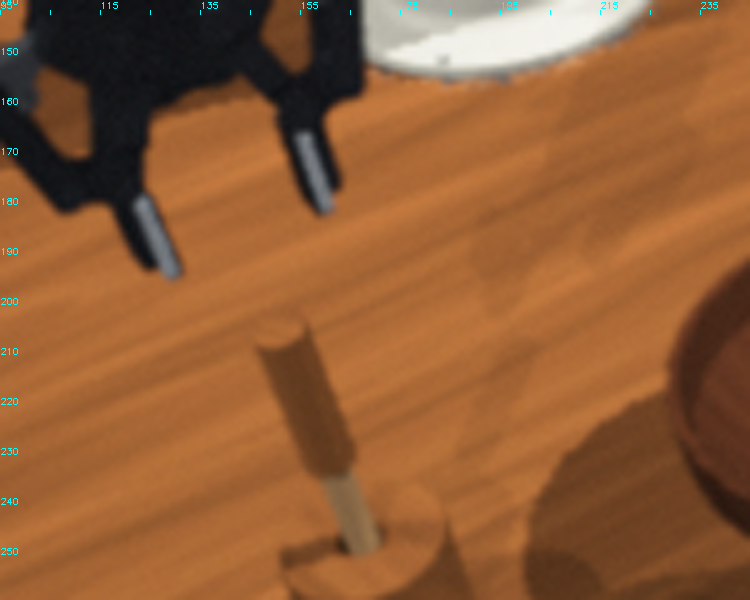

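View pics/a15.png

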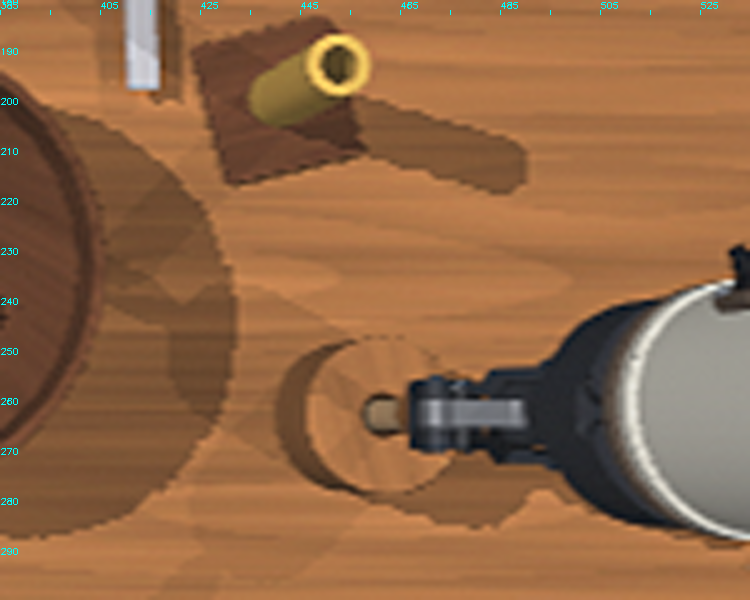

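```bash
python3 -m inch '[{"linear":[-2,-2,10],"turn":[0,0,0]},{"linear":[0,0,15],"turn":[0,0,0]},{"linear":[0,0,0],"turn":[0,0,0]},{"linear":[0,0,0],"turn":[0,0,0]}]'
python3 -c "
from h import *; from bench import arm
d(arm,[.4645,-.273,.121])
b=arm.grab_frame('scene')
crop(b,(170,200),150,120,5,'b16.png')"
```

```text
t: 16.53
eef_pos: [0.463, -0.2732, 0.1975]
eef_rot: [-0.001, 1.0, 0.001, -0.001]
force: [0.6, 1.4, 0.0]
width: 0.0508
tool shift mm [-1.6  0.1 76.5] turn [ 0.07 -0.09  0.13] pos [ 0.463  -0.2732  0.1975] w 0.0508 F [0.6 1.4 0. ] t 16.53 j [ 0.7   0.32 -0.26  1.87  0.1   0.96  1.97]
```

View pics/b16.png

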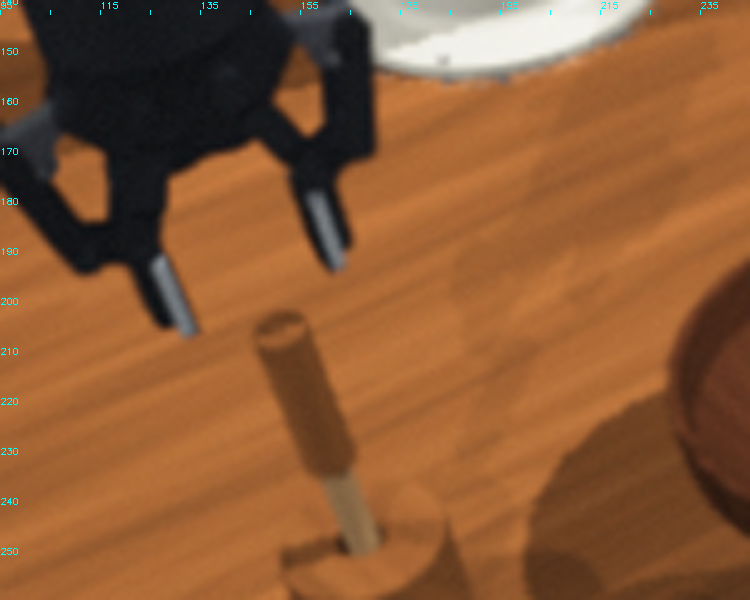

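```bash
python3 -c "
from h import *; from bench import arm
b=arm.grab_frame('scene')
for z in (.1975,.203,.207): print(proj(b,[.463,-.273,z]))
print(proj(b,[.468,-.273,.183]),proj(b,[.463,-.268,.183]))
print(ray(b,np.array([95,140])+np.array([280,330])/5-.4,.183))"
```

```text
[[146.48570711 198.20373255]]
[[145.64003322 196.04585575]]
[[145.02047423 194.46285185]]
[[149.60095067 205.15737506]] [[151.13627479 202.6973366 ]]
[ 0.47048629 -0.27191078  0.183     ]
```

```bash
python3 -m inch '[{"linear":[-1,0,10],"turn":[0,0,0]},{"linear":[0,0,20],"turn":[0,0,0]},{"linear":[0,0,20],"turn":[0,0,0]},{"linear":[0,0,15],"turn":[0,0,0]},{"linear":[0,0,8],"turn":[0,0,0]},{"linear":[0,0,0],"turn":[0,0,0]},{"linear":[0,0,0],"turn":[0,0,0]}]'
python3 -c "
from h import *; from bench import arm
d(arm,[.4645,-.273,.121])
a=arm.grab_frame('top');b=arm.grab_frame('scene')
crop(b,(170,200),150,120,5,'b17.png');crop(a,(470,262),60,60,10,'a17.png')"
```

```text
t: 17.22
eef_pos: [0.4643, -0.2742, 0.1253]
eef_rot: [-0.0, 1.0, 0.0, -0.0]
force: [0.4, -0.5, 0.1]
width: 0.0515
tool shift mm [-0.2  1.2  4.3] turn [ 0.01 -0.01  0.05] pos [ 0.4643 -0.2742  0.1253] w 0.0515 F [ 0.4 -0.5  0.1] t 17.22 j [ 0.68  0.42 -0.24  1.92  0.13  0.81  1.94]
```

View pics/b17.png

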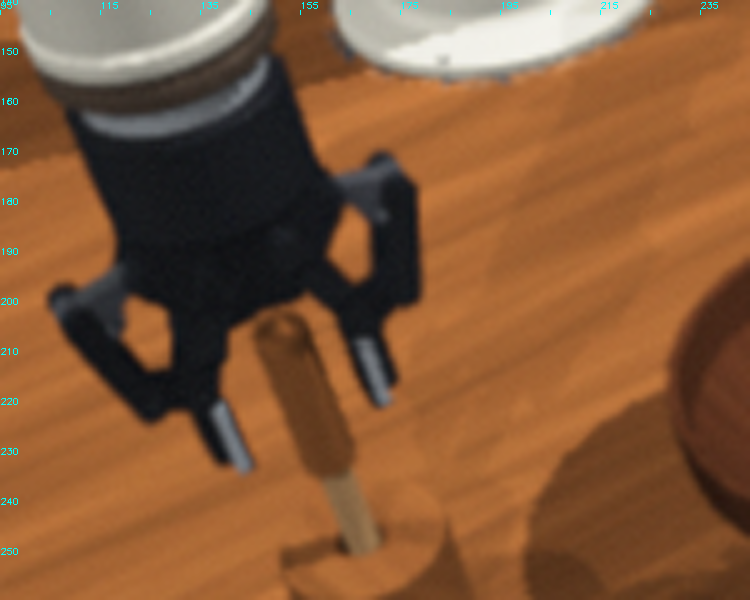

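View pics/a17.png

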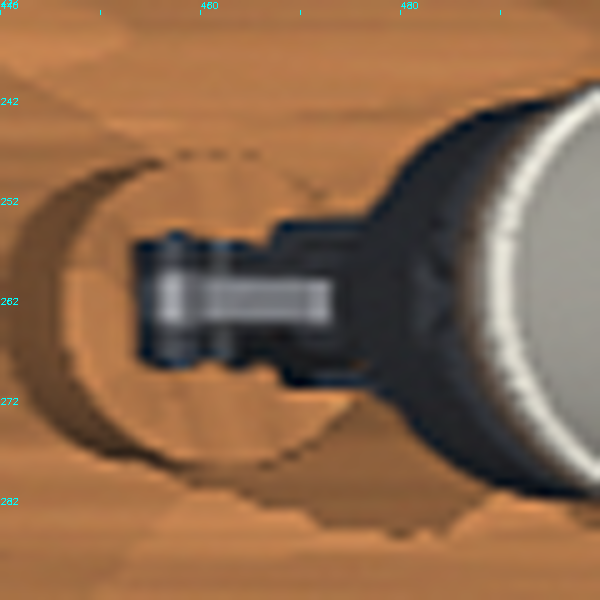

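```bash
python3 -m inch '[{"linear":[0,1,4],"turn":[0,0,0]},{"linear":[0,0,0],"turn":[0,0,0]},{"linear":[0,0,0],"turn":[0,0,0]}]' -0.2
python3 -m inch '[{"linear":[0,0,0],"turn":[0,0,0]},{"linear":[0,0,0],"turn":[0,0,0]},{"linear":[0,0,0],"turn":[0,0,0]},{"linear":[0,0,0],"turn":[0,0,0]},{"linear":[0,0,0],"turn":[0,0,0]},{"linear":[0,0,0],"turn":[0,0,0]},{"linear":[0,0,0],"turn":[0,0,0]}]' 1
python3 -c "
from h import *; from bench import arm
d(arm,[.4645,-.273,.25])
b=arm.grab_frame('scene')
crop(b,(170,200),150,120,5,'b18.png')"
```

```text
t: 17.57
eef_pos: [0.4643, -0.2732, 0.1216]
eef_rot: [-0.0, 1.0, -0.0, 0.0]
force: [-0.5, -0.4, -0.0]
width: 0.0515
t: 18.15
eef_pos: [0.4645, -0.2729, 0.1216]
eef_rot: [-0.001, 1.0, 0.0, 0.0]
force: [-1.3, 2.9, 5.0]
width: 0.0208
tool shift mm [-0.000e+00 -1.000e-01 -1.284e+02] turn [0.01 0.03 0.06] pos [ 0.4645 -0.2729  0.1216] w 0.0208 F [-1.3  2.9  5. ] t 18.15 j [ 0.68  0.42 -0.24  1.93  0.14  0.81  1.93]
```

View pics/b18.png

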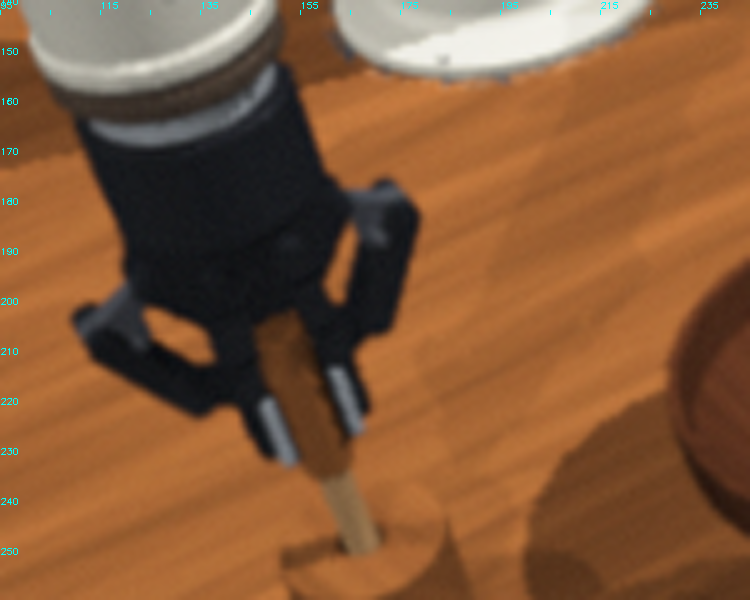

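```bash
python3 -m inch '[{"linear":[0,0,-5],"turn":[0,0,0]},{"linear":[0,0,-10],"turn":[0,0,0]},{"linear":[0,0,-15],"turn":[0,0,0]},{"linear":[0,0,-20],"turn":[0,0,0]},{"linear":[0,0,-20],"turn":[0,0,0]},{"linear":[0,0,-20],"turn":[0,0,0]},{"linear":[0,0,-20],"turn":[0,0,0]},{"linear":[0,0,-10],"turn":[0,0,0]},{"linear":[0,0,0],"turn":[0,0,0]},{"linear":[0,0,0],"turn":[0,0,0]}]'
python3 -c "
from h import *; from bench import arm
d(arm,[.532,-.037,.24])
a=arm.grab_frame('top');b=arm.grab_frame('scene')
crop(b,(170,180),150,120,5,'b19.png');crop(a,(430,235),150,120,5,'a19.png')"
```

```text
t: 19.03
eef_pos: [0.4642, -0.2735, 0.2415]
eef_rot: [-0.0, 1.0, -0.0, 0.0]
force: [-0.3, 0.2, -0.9]
width: 0.0206
tool shift mm [-67.9 236.5   1.3] turn [-0.04  0.04  0.03] pos [ 0.4642 -0.2735  0.2415] w 0.0206 F [-0.3  0.2 -0.9] t 19.03 j [ 0.71  0.27 -0.26  1.83  0.08  1.05  1.98]
```

View pics/b19.png

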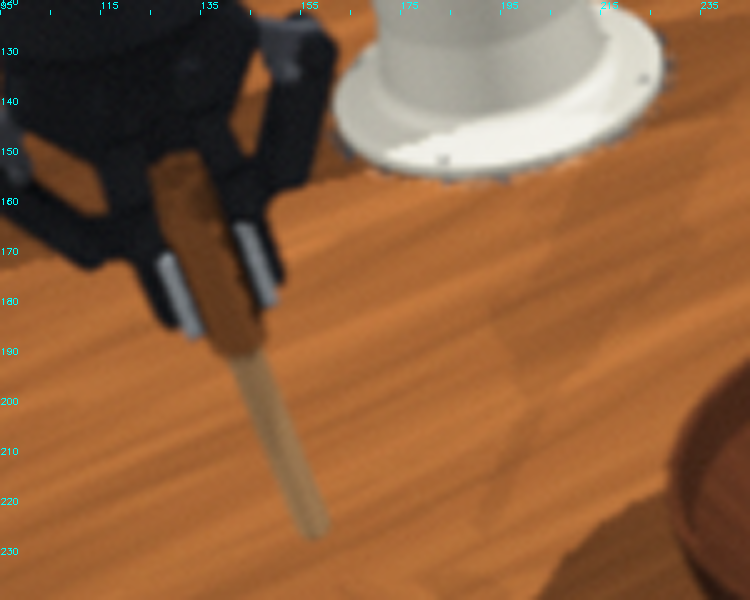

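View pics/a19.png

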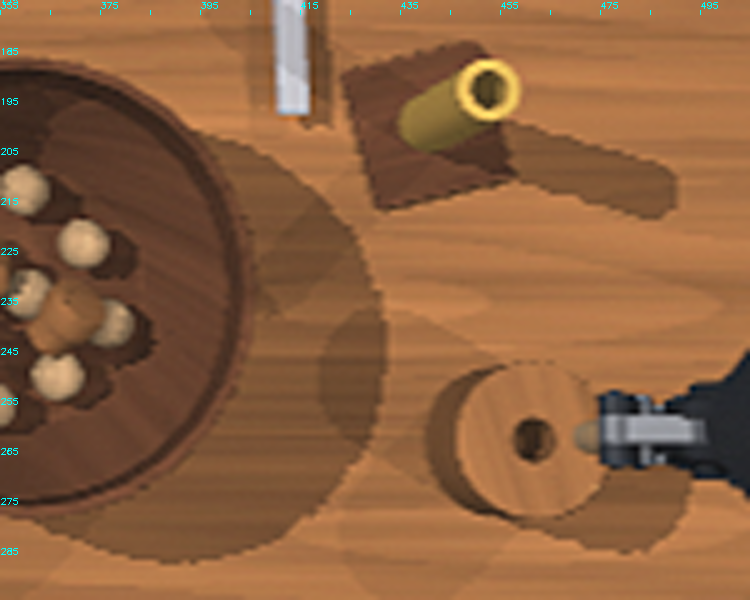

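```bash
python3 -c "
from h import *; from bench import arm
b=arm.grab_frame('scene');a=arm.grab_frame('top')
x,y,z=arm.get_obs()['eef_pos']
for s in (.0,.1,.175): print(s,proj(b,[x,y,z-.1136+s]),proj(a,[x,y,z-.1136+s]))
o=np.array([95,120]);print(o+np.array([313,530])/5-.4,o+np.array([243,350])/5-.4)
# bowl rim fit on top: dark->wood boundary; overlay candidate
im=cv2.resize(a['color'],None,fx=4,fy=4,interpolation=cv2.INTER_CUBIC)
th=np.linspace(0,2*np.pi,120)
for (cx,cy,col) in [(.532,-.037,(0,255,0))]:
  for r,zz in [(.105,.078),(.063,.008)]:
    P=np.c_[cx+r*np.cos(th),cy+r*np.sin(th),0*th+zz]
    cv2.polylines(im,[np.int32((proj(a,P)+.5)*4)],True,col,1)
cv2.imwrite('pics/bowl.png',im[170*4:295*4,290*4:430*4])
"
```

```text
0.0 [[156.96047677 224.37802899]] [[471.28388441 262.58128277]]
0.1 [[142.13598699 186.74745128]] [[488.04250082 261.81260767]]
0.175 [[129.41578639 153.62569952]] [[503.14480936 261.11955264]]
[157.2 225.6] [143.2 189.6]
```

View pics/bowl.png

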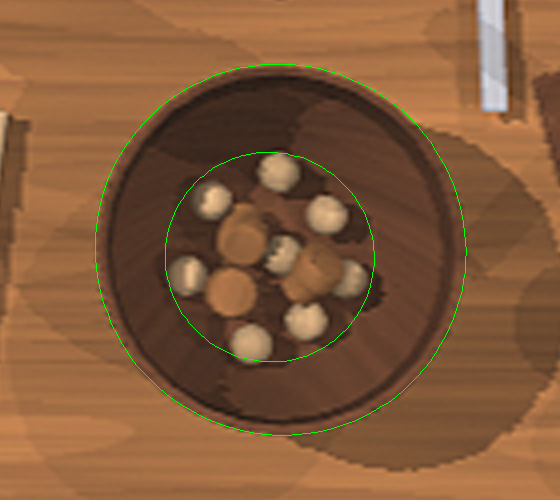

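```bash
python3 -m inch '[{"linear":[-3,10,0],"turn":[0,0,0]},{"linear":[-6,20,0],"turn":[0,0,0]},{"linear":[-8,28,0],"turn":[0,0,0]},{"linear":[-8,28,0],"turn":[0,0,0]},{"linear":[-9,28,0],"turn":[0,0,0]},{"linear":[-9,28,0],"turn":[0,0,0]},{"linear":[-9,28,0],"turn":[0,0,0]},{"linear":[-9,28,0],"turn":[0,0,0]},{"linear":[-8,28,0],"turn":[0,0,0]},{"linear":[-8,28,0],"turn":[0,0,0]},{"linear":[-4,17,0],"turn":[0,0,0]},{"linear":[-2,8,0],"turn":[0,0,0]}]'
python3 -m inch '[{"linear":[0,0,0],"turn":[0,0,0]},{"linear":[0,0,0],"turn":[0,0,0]}]'
python3 -c "
from h import *; from bench import arm
d(arm,[.547,.006,.126])
a=arm.grab_frame('top');b=arm.grab_frame('scene')
crop(b,(280,190),150,120,5,'b20.png');crop(a,(360,235),150,120,5,'a20.png')
k=lambda p:print(ray(b,p,.009))
print(proj(b,[.547,.006,.012]),proj(b,[.547,.006,.126]))"
```

```text
t: 20.23
eef_pos: [0.5469, 0.0108, 0.2408]
eef_rot: [-0.003, 1.0, 0.001, -0.0]
force: [-0.8, 0.3, -0.2]
width: 0.0208
t: 20.4
eef_pos: [0.5465, 0.0055, 0.2408]
eef_rot: [-0.001, 1.0, -0.0, -0.001]
force: [-0.6, -0.4, -0.9]
width: 0.0205
tool shift mm [ -0.6   0.6 114.8] turn [-0.03 -0.07  0.07] pos [0.5465 0.0055 0.2408] w 0.0205 F [-0.6 -0.4 -0.9] t 20.4 j [ 0.29  0.3  -0.42  1.8   0.14  1.07  1.39]
[[293.44831623 225.0106361 ]] [[291.47780279 189.23804043]]
```

View pics/b20.png

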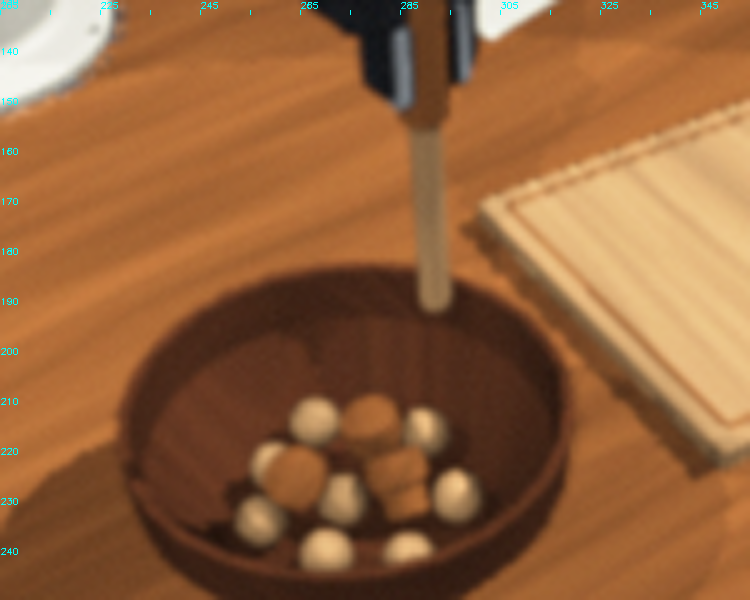

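View pics/a20.png

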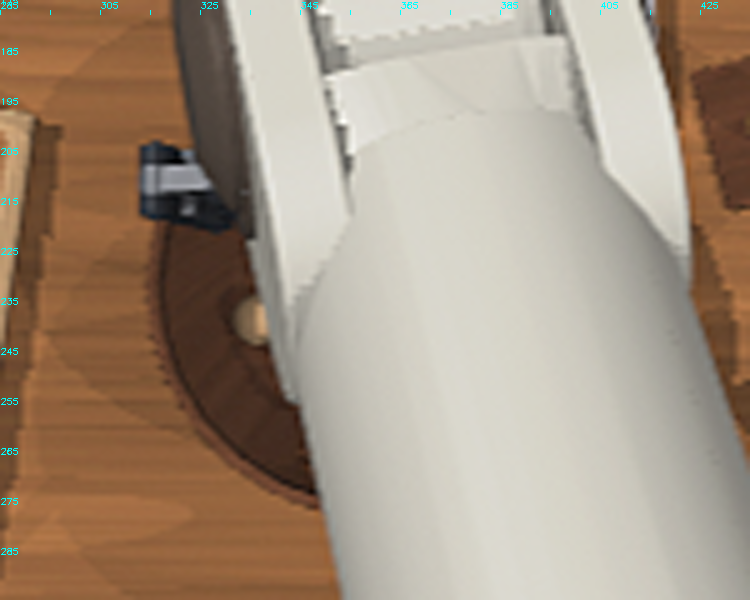

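```bash
python3 -c "
from h import *; from bench import arm
b=arm.grab_frame('scene');o=np.array([205,130])
for p in [(424,430),(457,495),(397,470),(371,420)]:
  q=o+np.array(p)/5-.4-[0,1]
  P=ray(b,q,.02 if p[0]>400 else .035); print(q,P,np.hypot(*(P[:2]-[.547,.006])))"
```

```text
[289.4 214.6] [0.5183916  0.01513852 0.02      ] 0.030032532987557585
[296.  227.6] [0.56416686 0.001229   0.02      ] 0.017817511976698164
[284.  222.6] [ 0.5451549  -0.01924786  0.035     ] 0.025315192896370808
[278.8 212.6] [ 0.50949204 -0.00932877  0.035     ] 0.040519355349615135
```

```bash
python3 -m inch '[{"linear":[3,1.5,10],"turn":[0,0,0]},{"linear":[2.5,1,15],"turn":[0,0,0]},{"linear":[0,0,20],"turn":[0,0,0]},{"linear":[0,0,20],"turn":[0,0,0]},{"linear":[0,0,15],"turn":[0,0,0]},{"linear":[0,0,10],"turn":[0,0,0]},{"linear":[0,0,7],"turn":[0,0,0]},{"linear":[0,0,5],"turn":[0,0,0]},{"linear":[0,0,5],"turn":[0,0,0]},{"linear":[0,0,0],"turn":[0,0,0]},{"linear":[0,0,0],"turn":[0,0,0]}]'
python3 -c "
from h import *; from bench import arm
d(arm,[.541,.008,.126])
b=arm.grab_frame('scene')
crop(b,(280,190),150,120,5,'b21.png')"
```

```text
t: 21.47
eef_pos: [0.5418, 0.0084, 0.1346]
eef_rot: [-0.0, 1.0, 0.0, 0.0]
force: [0.4, 0.7, 0.2]
width: 0.021
tool shift mm [ 0.8 -0.4  8.6] turn [0.   0.03 0.04] pos [0.5418 0.0084 0.1346] w 0.021 F [0.4 0.7 0.2] t 21.47 j [ 0.25  0.43 -0.39  1.91  0.21  0.85  1.32]
```

View pics/b21.png

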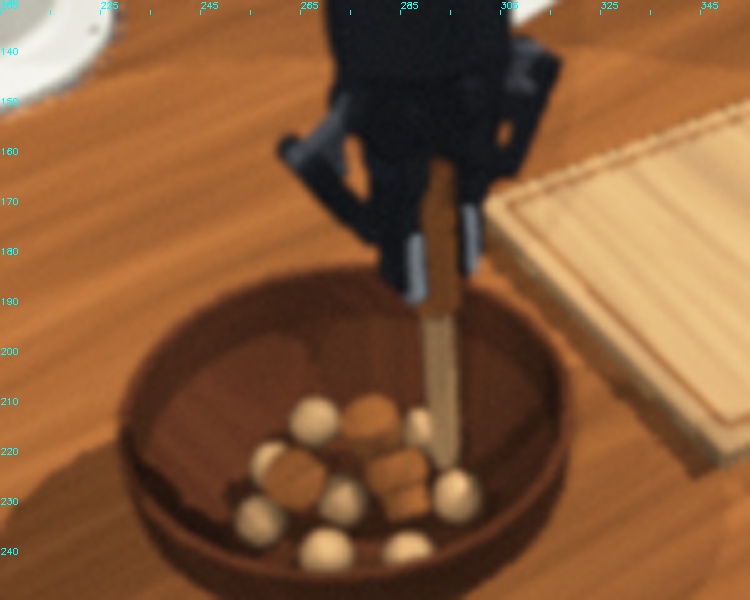

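```bash
cat > s.py <<'E'
from h import *; from bench import arm; import sys
o=arm.get_obs(); v=o["eef_pos"][:2]-[.532,-.037]
print("r",round(np.hypot(*v)*1000,1),"th",round(np.degrees(np.arctan2(v[1],v[0])),1),"tip z",round(o["eef_pos"][2]-.1136,4),"w",round(o["width"],4),"F",np.round(o["force"],1),"t",o["t"],"off",np.round(v*1000,1), "q",np.round(o["eef_rot"],3))
b=arm.grab_frame('scene'); crop(b,(280,190),150,120,5,sys.argv[1])
E
python3 -m inch '[{"linear":[0,0,4],"turn":[0,0,0]},{"linear":[2.5,-4,4],"turn":[0,0,0]},{"linear":[0,0,0],"turn":[0,0,0]},{"linear":[0,0,0],"turn":[0,0,0]}]'
python3 s.py s0.png
python3 -m inch '[{"linear":[7.3,0.6,0],"turn":[0,0,0]},{"linear":[7.3,-0.6,0],"turn":[0,0,0]},{"linear":[7.1,-1.9,0],"turn":[0,0,0]},{"linear":[6.6,-3.1,0],"turn":[0,0,0]},{"linear":[6,-4.2,0],"turn":[0,0,0]},{"linear":[5.2,-5.2,0],"turn":[0,0,0]}]'
python3 s.py s1.png
```

```text
t: 21.85
eef_pos: [0.5385, 0.0038, 0.126]
eef_rot: [-0.0, 1.0, -0.0, -0.0]
force: [0.4, 0.5, -0.8]
width: 0.0207
r 41.3 th 81.0 tip z 0.0124 w 0.0207 F [ 0.4  0.5 -0.8] t 21.85 off [ 6.5 40.8] q [-0.  1. -0. -0.]
t: 22.4
eef_pos: [0.4976, -0.01, 0.1261]
eef_rot: [-0.0, 1.0, 0.0, -0.001]
force: [-0.6, 0.9, -0.2]
width: 0.0207
r 43.7 th 141.8 tip z 0.0125 w 0.0207 F [-0.6  0.9 -0.2] t 22.4 off [-34.4  27. ] q [-0.     1.     0.    -0.001]
```

View pics/s1.png

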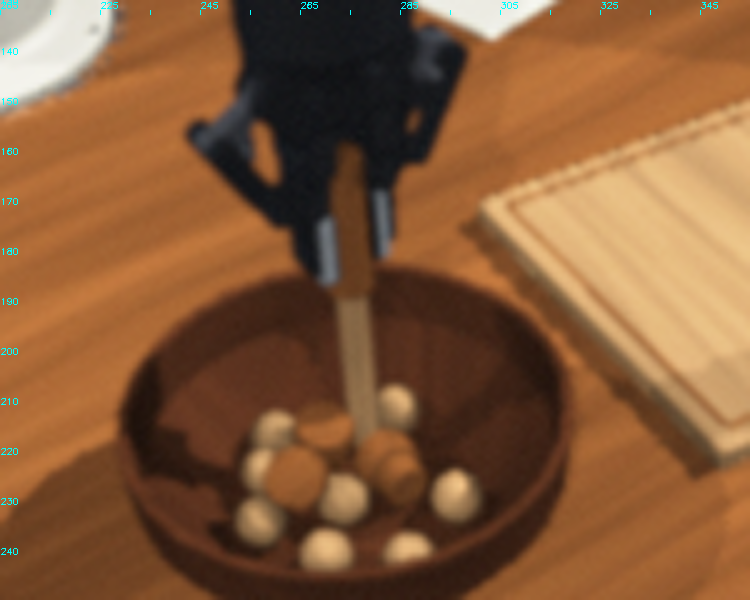

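```bash
python3 -m inch '[{"linear":[4.2,-6,0],"turn":[0,0,0]},{"linear":[3.1,-6.6,0],"turn":[0,0,0]},{"linear":[1.9,-7.1,0],"turn":[0,0,0]},{"linear":[0.6,-7.3,0],"turn":[0,0,0]},{"linear":[-0.6,-7.3,0],"turn":[0,0,0]},{"linear":[-1.9,-7.1,0],"turn":[0,0,0]},{"linear":[-3.1,-6.6,0],"turn":[0,0,0]},{"linear":[-4.2,-6,0],"turn":[0,0,0]},{"linear":[-5.2,-5.2,0],"turn":[0,0,0]},{"linear":[-6,-4.2,0],"turn":[0,0,0]},{"linear":[-6.6,-3.1,0],"turn":[0,0,0]},{"linear":[-7.1,-1.9,0],"turn":[0,0,0]}]'
python3 s.py s2.png
```

```text
t: 23.45
eef_pos: [0.5246, -0.0777, 0.126]
eef_rot: [-0.0, 1.0, 0.001, -0.001]
force: [-0.8, 3.3, -0.2]
width: 0.0205
r 41.4 th -100.3 tip z 0.0124 w 0.0205 F [-0.8  3.3 -0.2] t 23.45 off [ -7.4 -40.7] q [-0.     1.     0.001 -0.001]
```

View pics/s2.png

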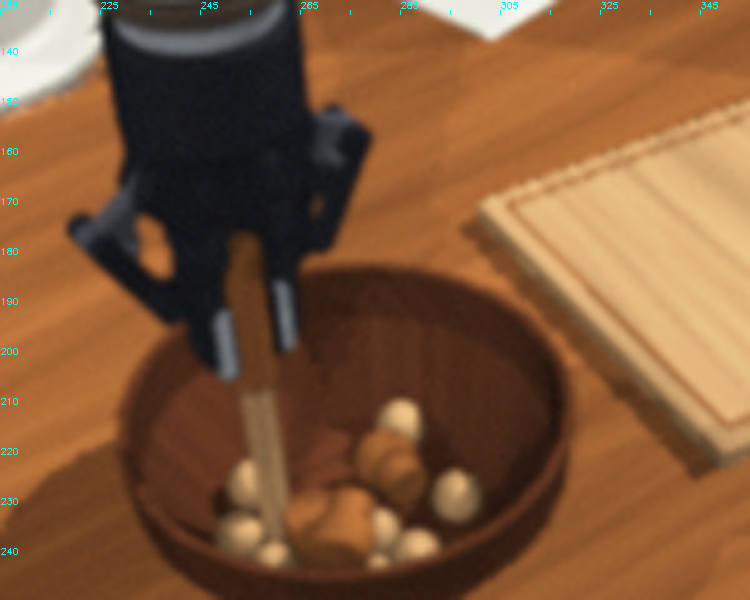

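```bash
python3 -m inch '[{"linear":[-7.3,-0.6,0],"turn":[0,0,0]},{"linear":[-7.3,0.6,0],"turn":[0,0,0]},{"linear":[-7.1,1.9,0],"turn":[0,0,0]},{"linear":[-6.6,3.1,0],"turn":[0,0,0]},{"linear":[-6,4.2,0],"turn":[0,0,0]},{"linear":[-5.2,5.2,0],"turn":[0,0,0]},{"linear":[-4.2,6,0],"turn":[0,0,0]},{"linear":[-3.1,6.6,0],"turn":[0,0,0]},{"linear":[-1.9,7.1,0],"turn":[0,0,0]},{"linear":[-0.6,7.3,0],"turn":[0,0,0]},{"linear":[0.6,7.3,0],"turn":[0,0,0]},{"linear":[1.9,7.1,0],"turn":[0,0,0]}]'
python3 s.py s3.png
```

```text
t: 24.5
eef_pos: [0.5703, -0.022, 0.126]
eef_rot: [-0.0, 1.0, -0.0, -0.001]
force: [-1.4, -0.4, 0.2]
width: 0.0207
r 41.2 th 21.4 tip z 0.0124 w 0.0207 F [-1.4 -0.4  0.2] t 24.5 off [38.3 15. ] q [-0.     1.    -0.    -0.001]
```

View pics/s3.png

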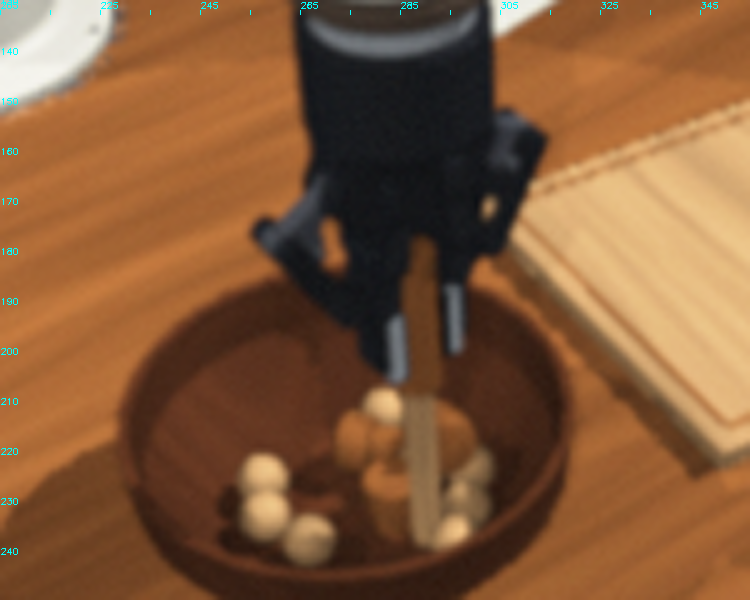

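```bash
python3 -m inch '[{"linear":[3.1,6.6,0],"turn":[0,0,0]},{"linear":[4.2,6,0],"turn":[0,0,0]},{"linear":[5.2,5.2,0],"turn":[0,0,0]},{"linear":[6,4.2,0],"turn":[0,0,0]},{"linear":[6.6,3.1,0],"turn":[0,0,0]},{"linear":[7.1,1.9,0],"turn":[0,0,0]},{"linear":[7.3,0.6,0],"turn":[0,0,0]},{"linear":[7.3,-0.6,0],"turn":[0,0,0]},{"linear":[7.1,-1.9,0],"turn":[0,0,0]},{"linear":[6.6,-3.1,0],"turn":[0,0,0]},{"linear":[6,-4.2,0],"turn":[0,0,0]},{"linear":[5.2,-5.2,0],"turn":[0,0,0]}]'
python3 s.py s4.png
```

```text
t: 25.55
eef_pos: [0.498, -0.0098, 0.1259]
eef_rot: [-0.001, 1.0, 0.0, -0.001]
force: [0.1, 0.5, -1.4]
width: 0.0207
r 43.6 th 141.4 tip z 0.0123 w 0.0207 F [ 0.1  0.5 -1.4] t 25.55 off [-34.   27.2] q [-0.001  1.     0.    -0.001]
```

View pics/s4.png

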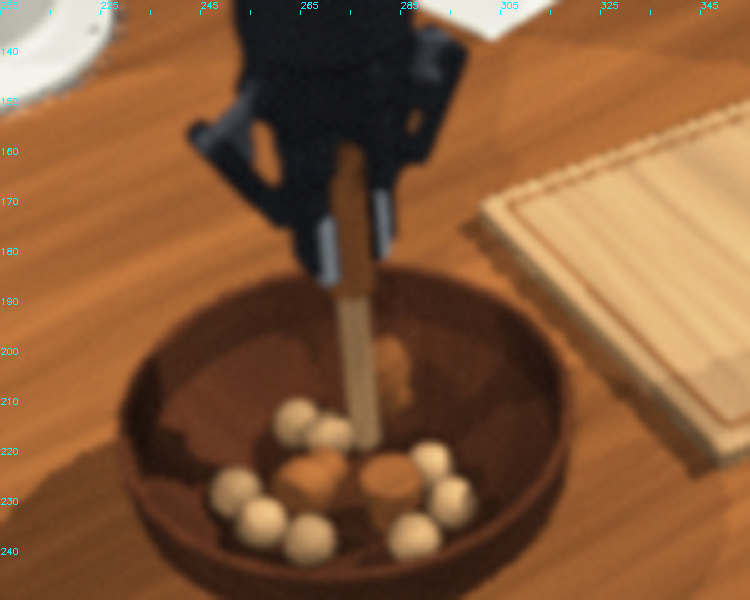

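```bash
python3 -m inch '[{"linear":[4.2,-6,0],"turn":[0,0,0]},{"linear":[3.1,-6.6,0],"turn":[0,0,0]},{"linear":[1.9,-7.1,0],"turn":[0,0,0]},{"linear":[0.6,-7.3,0],"turn":[0,0,0]},{"linear":[-0.6,-7.3,0],"turn":[0,0,0]},{"linear":[-1.9,-7.1,0],"turn":[0,0,0]},{"linear":[-3.1,-6.6,0],"turn":[0,0,0]},{"linear":[-4.2,-6,0],"turn":[0,0,0]},{"linear":[-5.2,-5.2,0],"turn":[0,0,0]},{"linear":[-6,-4.2,0],"turn":[0,0,0]},{"linear":[-6.6,-3.1,0],"turn":[0,0,0]},{"linear":[-7.1,-1.9,0],"turn":[0,0,0]}]'
python3 s.py s5.png
```

```text
t: 26.6
eef_pos: [0.5247, -0.078, 0.126]
eef_rot: [-0.0, 1.0, 0.001, -0.001]
force: [-0.3, 2.9, -0.3]
width: 0.0209
r 41.7 th -100.1 tip z 0.0124 w 0.0209 F [-0.3  2.9 -0.3] t 26.6 off [ -7.3 -41. ] q [-0.     1.     0.001 -0.001]
```

View pics/s5.png

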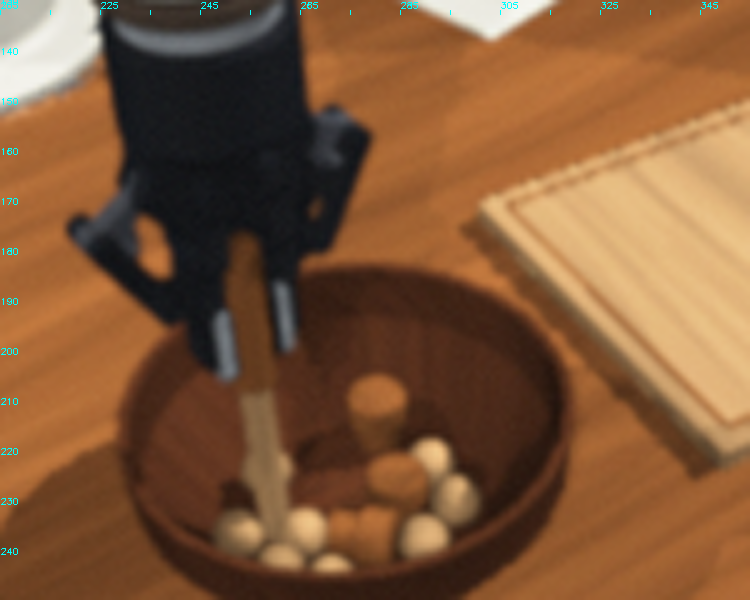

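```bash
python3 -m inch '[{"linear":[-7.3,-0.6,0],"turn":[0,0,0]},{"linear":[-7.3,0.6,0],"turn":[0,0,0]},{"linear":[-7.1,1.9,0],"turn":[0,0,0]},{"linear":[-6.6,3.1,0],"turn":[0,0,0]},{"linear":[-6,4.2,0],"turn":[0,0,0]},{"linear":[-5.2,5.2,0],"turn":[0,0,0]},{"linear":[-4.2,6,0],"turn":[0,0,0]},{"linear":[-3.1,6.6,0],"turn":[0,0,0]},{"linear":[-1.9,7.1,0],"turn":[0,0,0]},{"linear":[-0.6,7.3,0],"turn":[0,0,0]},{"linear":[0.6,7.3,0],"turn":[0,0,0]},{"linear":[1.9,7.1,0],"turn":[0,0,0]}]'
python3 s.py s6.png
```

```text
t: 27.65
eef_pos: [0.5722, -0.0214, 0.1265]
eef_rot: [-0.001, 1.0, 0.0, 0.001]
force: [-0.0, -1.0, -1.3]
width: 0.0209
r 43.1 th 21.2 tip z 0.0129 w 0.0209 F [-0.  -1.  -1.3] t 27.65 off [40.2 15.6] q [-0.001  1.     0.     0.001]
```

View pics/s6.png

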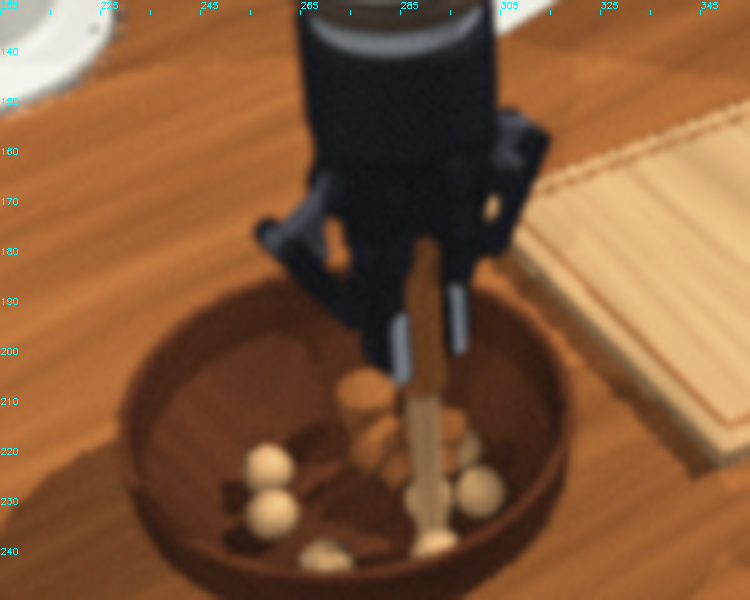

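```bash
python3 -m inch '[{"linear":[3.1,6.6,0],"turn":[0,0,0]},{"linear":[4.2,6,0],"turn":[0,0,0]},{"linear":[5.2,5.2,0],"turn":[0,0,0]},{"linear":[6,4.2,0],"turn":[0,0,0]},{"linear":[6.6,3.1,0],"turn":[0,0,0]},{"linear":[7.1,1.9,0],"turn":[0,0,0]},{"linear":[7.3,0.6,0],"turn":[0,0,0]},{"linear":[7.3,-0.6,0],"turn":[0,0,0]},{"linear":[7.1,-1.9,0],"turn":[0,0,0]},{"linear":[6.6,-3.1,0],"turn":[0,0,0]},{"linear":[6,-4.2,0],"turn":[0,0,0]},{"linear":[5.2,-5.2,0],"turn":[0,0,0]}]'
python3 s.py s7.png
```

```text
t: 28.7
eef_pos: [0.5004, -0.0095, 0.1268]
eef_rot: [-0.001, 1.0, 0.001, 0.002]
force: [4.6, 0.9, 1.1]
width: 0.0208
r 41.9 th 139.0 tip z 0.0132 w 0.0208 F [4.6 0.9 1.1] t 28.7 off [-31.6  27.5] q [-0.001  1.     0.001  0.002]
```

View pics/s7.png

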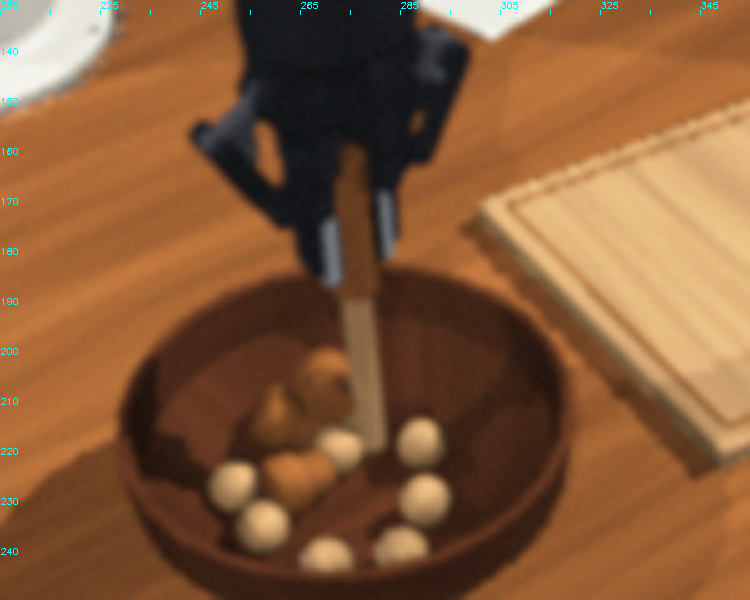

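```bash
python3 -m inch '[{"linear":[4.2,-6,0],"turn":[0,0,0]},{"linear":[3.1,-6.6,0],"turn":[0,0,0]},{"linear":[1.9,-7.1,0],"turn":[0,0,0]},{"linear":[0.6,-7.3,0],"turn":[0,0,0]},{"linear":[-0.6,-7.3,0],"turn":[0,0,0]},{"linear":[-1.9,-7.1,0],"turn":[0,0,0]}]'
python3 s.py s8.png
python3 -m inch '[{"linear":[-3.1,-6.6,0],"turn":[0,0,0]},{"linear":[-4.2,-6,0],"turn":[0,0,0]},{"linear":[-5.2,-5.2,0],"turn":[0,0,0]},{"linear":[-6,-4.2,0],"turn":[0,0,0]},{"linear":[-6.6,-3.1,0],"turn":[0,0,0]},{"linear":[-7.1,-1.9,0],"turn":[0,0,0]}]'
python3 s.py s9.png
```

```text
t: 29.25
eef_pos: [0.4934, -0.0513, 0.1266]
eef_rot: [-0.0, 1.0, 0.001, 0.001]
force: [5.7, 3.5, 0.7]
width: 0.0205
r 41.2 th -159.6 tip z 0.013 w 0.0205 F [5.7 3.5 0.7] t 29.25 off [-38.6 -14.3] q [-0.     1.     0.001  0.001]
t: 29.8
eef_pos: [0.5233, -0.0779, 0.1254]
eef_rot: [-0.0, 1.0, 0.001, -0.002]
force: [-0.6, 4.1, 0.5]
width: 0.0206
r 41.8 th -102.0 tip z 0.0118 w 0.0206 F [-0.6  4.1  0.5] t 29.8 off [ -8.7 -40.9] q [-0.     1.     0.001 -0.002]
```

View pics/s9.png

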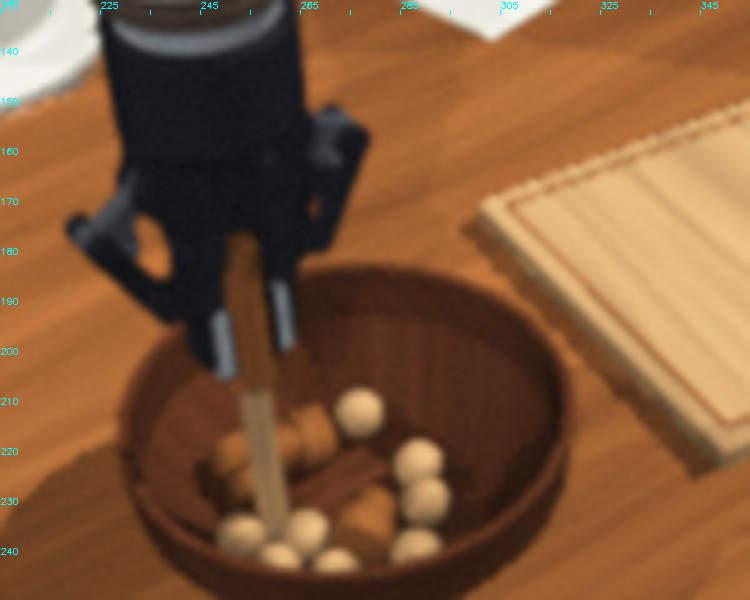

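```bash
python3 -m inch '[{"linear":[-7.3,-0.6,0],"turn":[0,0,0]},{"linear":[-7.3,0.6,0],"turn":[0,0,0]},{"linear":[-7.1,1.9,0],"turn":[0,0,0]},{"linear":[-6.6,3.1,0],"turn":[0,0,0]},{"linear":[-6,4.2,0],"turn":[0,0,0]},{"linear":[-5.2,5.2,0],"turn":[0,0,0]},{"linear":[-4.2,6,0],"turn":[0,0,0]},{"linear":[-3.1,6.6,0],"turn":[0,0,0]},{"linear":[-1.9,7.1,0],"turn":[0,0,0]},{"linear":[-0.6,7.3,0],"turn":[0,0,0]},{"linear":[0.6,7.3,0],"turn":[0,0,0]},{"linear":[1.9,7.1,0],"turn":[0,0,0]}]'
python3 s.py s10.png
```

```text
t: 30.85
eef_pos: [0.5721, -0.0213, 0.1265]
eef_rot: [-0.001, 1.0, 0.0, 0.001]
force: [-0.1, -0.7, -0.5]
width: 0.021
r 43.0 th 21.3 tip z 0.0129 w 0.021 F [-0.1 -0.7 -0.5] t 30.85 off [40.1 15.7] q [-0.001  1.     0.     0.001]
```

View pics/s10.png

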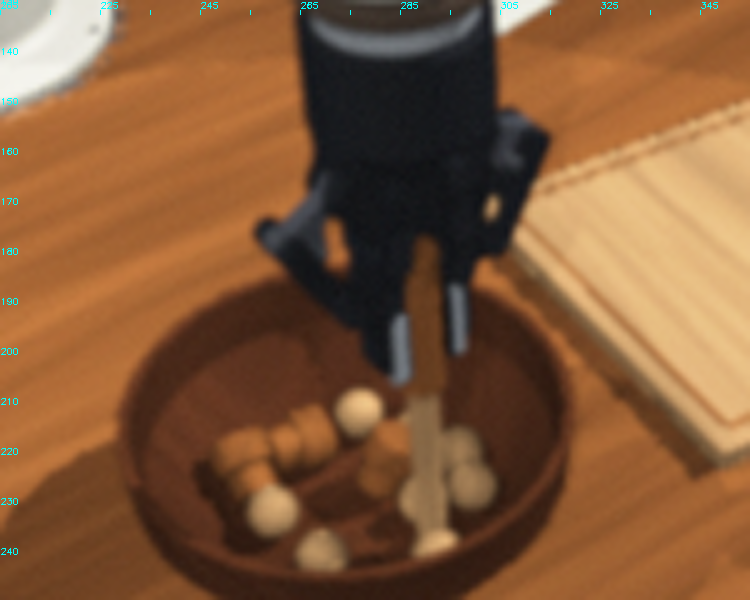

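```bash
python3 -m inch '[{"linear":[3.1,6.6,0],"turn":[0,0,0]},{"linear":[4.2,6,0],"turn":[0,0,0]},{"linear":[5.2,5.2,0],"turn":[0,0,0]},{"linear":[6,4.2,0],"turn":[0,0,0]},{"linear":[6.6,3.1,0],"turn":[0,0,0]},{"linear":[7.1,1.9,0],"turn":[0,0,0]},{"linear":[7.3,0.6,0],"turn":[0,0,0]},{"linear":[7.3,-0.6,0],"turn":[0,0,0]},{"linear":[7.1,-1.9,0],"turn":[0,0,0]},{"linear":[6.6,-3.1,0],"turn":[0,0,0]},{"linear":[6,-4.2,0],"turn":[0,0,0]},{"linear":[5.2,-5.2,0],"turn":[0,0,0]}]'
python3 s.py s11.png
```

```text
t: 31.9
eef_pos: [0.5001, -0.0097, 0.1267]
eef_rot: [-0.001, 1.0, 0.001, 0.001]
force: [3.7, 0.2, 0.5]
width: 0.0208
r 42.0 th 139.4 tip z 0.0131 w 0.0208 F [3.7 0.2 0.5] t 31.9 off [-31.9  27.3] q [-0.001  1.     0.001  0.001]
```

View pics/s11.png

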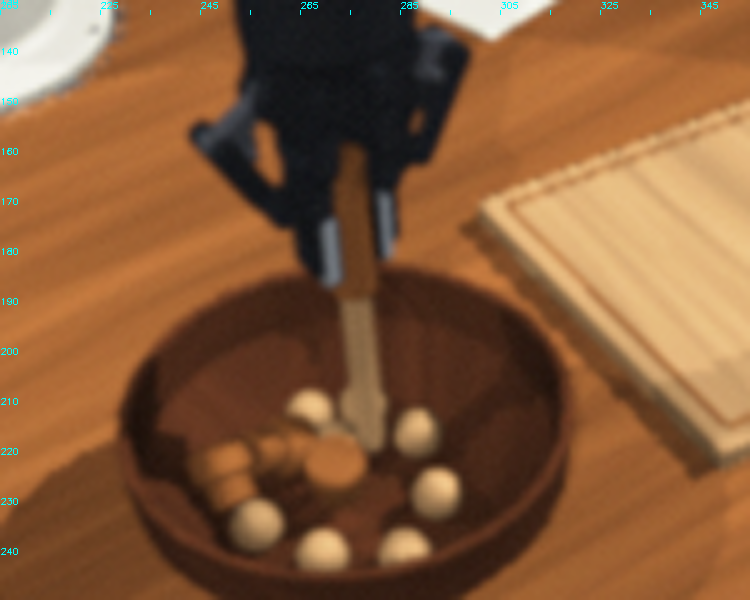

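```bash
python3 -m inch '[{"linear":[0,0,-5],"turn":[0,0,0]},{"linear":[0,0,-10],"turn":[0,0,0]},{"linear":[0,0,-15],"turn":[0,0,0]},{"linear":[0,0,-20],"turn":[0,0,0]},{"linear":[0,0,-20],"turn":[0,0,0]},{"linear":[0,0,-20],"turn":[0,0,0]},{"linear":[0,0,-20],"turn":[0,0,0]},{"linear":[0,0,-20],"turn":[0,0,0]},{"linear":[0,0,-10],"turn":[0,0,0]},{"linear":[0,0,-3],"turn":[0,0,0]},{"linear":[0,0,0],"turn":[0,0,0]}]'
python3 s.py s12.png
python3 -c "
from h import *; from bench import arm
d(arm,[.618,-.2412,.265])
a=arm.grab_frame('top'); crop(a,(452,193),40,40,15,'tube.png')
hsv=cv2.cvtColor(a['color'],cv2.COLOR_BGR2HSV)
"
```

```text
t: 32.87
eef_pos: [0.4994, -0.0098, 0.2697]
eef_rot: [-0.001, 1.0, 0.0, 0.0]
force: [-0.2, -0.4, -2.2]
width: 0.021
r 42.4 th 140.2 tip z 0.1561 w 0.021 F [-0.2 -0.4 -2.2] t 32.8667 off [-32.6  27.2] q [-0.001  1.     0.     0.   ]
tool shift mm [-118.9 -231.4    3.6] turn [ 0.01 -0.07  0.05] pos [ 0.4989 -0.0099  0.2687] w 0.0205 F [ 0.2  0.4 -1.2] t 32.92 j [ 0.33  0.18 -0.41  1.88  0.08  1.1   1.46]
```

View pics/s12.png

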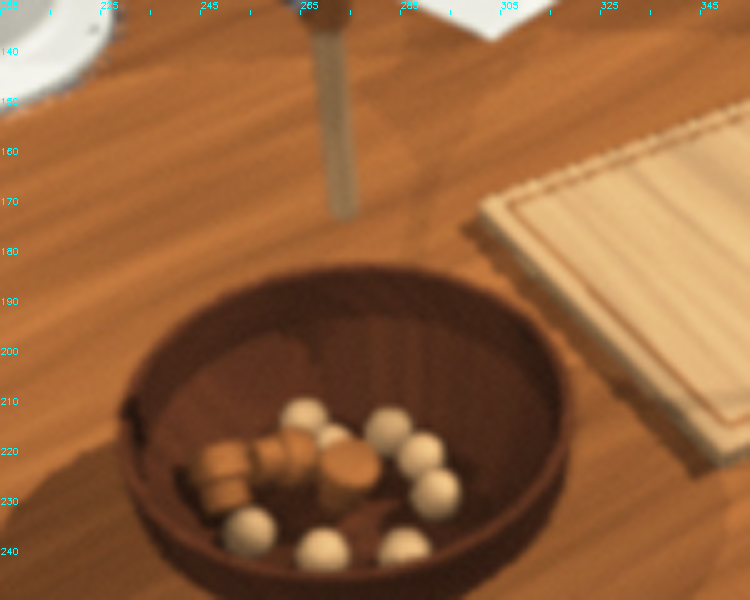

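View pics/tube.png

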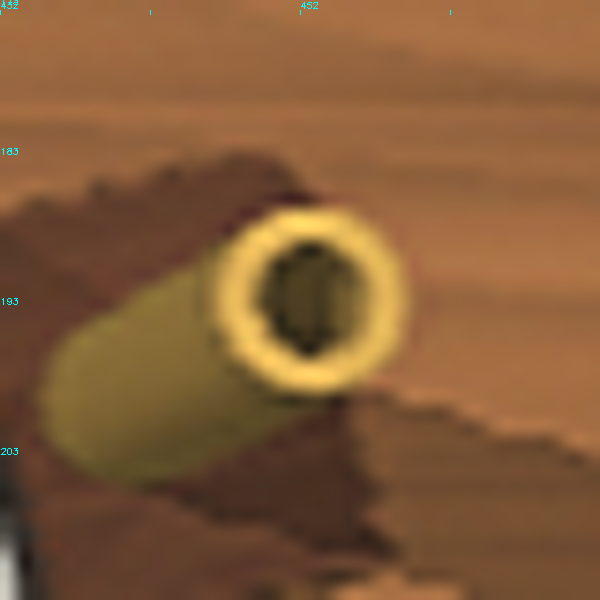

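```bash
python3 -m inch '[{"linear":[-5,-10,0],"turn":[0,0,0]},{"linear":[-10,-20,0],"turn":[0,0,0]},{"linear":[-13,-25,0],"turn":[0,0,0]},{"linear":[-13,-25,0],"turn":[0,0,0]},{"linear":[-13,-25,0],"turn":[0,0,0]},{"linear":[-13,-25,0],"turn":[0,0,0]},{"linear":[-13,-25,0],"turn":[0,0,0]},{"linear":[-13,-25,0],"turn":[0,0,0]},{"linear":[-12,-25,0],"turn":[0,0,0]},{"linear":[-9,-18,0],"turn":[0,0,0]},{"linear":[-5,-8,0],"turn":[0,0,0]},{"linear":[0,0,0],"turn":[0,0,0]}]'
python3 -m inch '[{"linear":[0,0,10],"turn":[0,0,0]},{"linear":[0,0,0],"turn":[0,0,0]},{"linear":[0,0,0],"turn":[0,0,0]}]'
cat > t.py <<'E'
from h import *; from bench import arm; import sys
n=sys.argv[1]
d(arm,[.618,-.2412,.25])
a=arm.grab_frame('top');b=arm.grab_frame('scene')
crop(a,(460,193),60,50,12,'ta%s.png'%n);crop(b,(208,258),60,60,10,'tb%s.png'%n)
x,y,z=arm.get_obs()['eef_pos']; tip=[x,y,z-.1136]
print("tip proj",proj(a,tip),proj(b,tip),"shoulder",proj(a,[x,y,z-.0136]),proj(b,[x,y,z-.0136]))
E
python3 t.py 0
```

```text
t: 33.97
eef_pos: [0.6182, -0.2442, 0.2671]
eef_rot: [0.002, 1.0, -0.0, -0.001]
force: [0.1, 0.3, -0.4]
width: 0.0206
t: 34.22
eef_pos: [0.6178, -0.2387, 0.258]
eef_rot: [-0.002, 1.0, 0.001, -0.001]
force: [0.2, 0.0, 0.1]
width: 0.0209
tool shift mm [-0.2 -2.5  8. ] turn [ 0.1  -0.14  0.19] pos [ 0.6178 -0.2387  0.258 ] w 0.0209 F [0.2 0.  0.1] t 34.22 j [ 0.53  0.48 -0.29  1.49  0.14  1.19  1.8 ]
tip proj [[456.3279665  189.77232503]] [[204.14871266 256.99033346]] shoulder [[471.45575735 181.30709223]] [[191.78578801 217.17330625]]
```

View pics/ta0.png

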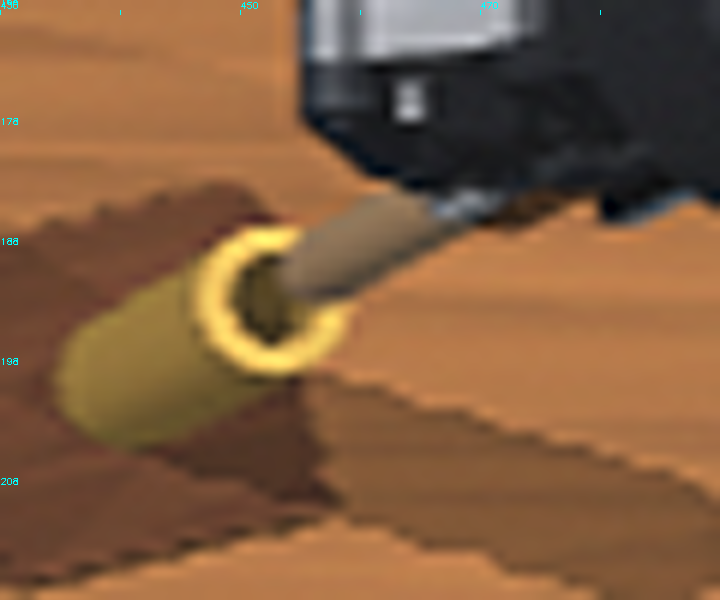

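View pics/tb0.png

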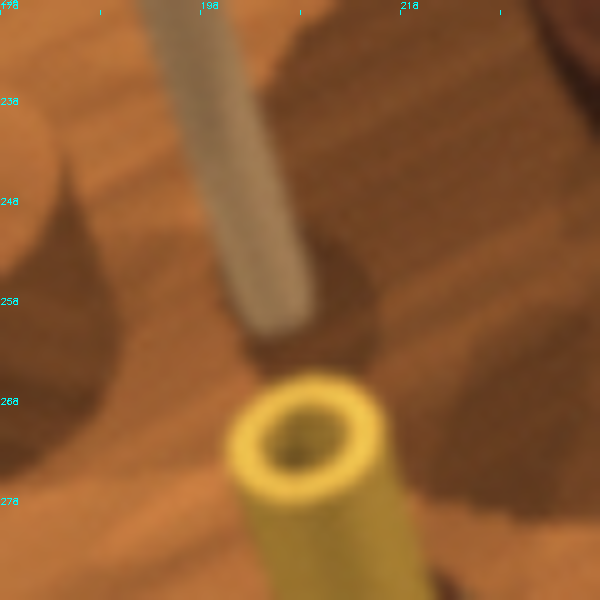

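```bash
cat > ov.py <<'E'
from h import *; from bench import arm; import sys
n=sys.argv[1]; bt=eval(sys.argv[2]); bs=eval(sys.argv[3]); m=eval(sys.argv[4])
x,y,z=arm.get_obs()['eef_pos']; zt=z-.1136
th=np.linspace(0,2*np.pi,60)
for nm,f,c,w,h,s,bias in [('top',arm.grab_frame('top'),(455,193),50,44,14,bt),('scene',arm.grab_frame('scene'),(208,262),50,50,12,bs)]:
    x0,y0=c[0]-w//2,c[1]-h//2
    im=cv2.resize(f['color'][y0:y0+h,x0:x0+w],None,fx=s,fy=s,interpolation=cv2.INTER_CUBIC)
    def dr(P,col): cv2.polylines(im,[np.int32((proj(f,P)+bias-[x0,y0]+.5)*s)],True,col,1)
    C=lambda r,c:np.c_[c[0]+r*np.cos(th),c[1]+r*np.sin(th),0*th+c[2]]
    dr(C(.007,(x,y,zt)),(255,0,0)); dr(C(.007,(x,y,zt+.03)),(255,0,0))
    dr(C(.0145,(m[0],m[1],.11)),(0,255,0)); dr(C(.0085,(m[0],m[1],.11)),(0,0,255)); dr(C(.0145,(m[0],m[1],.03)),(0,255,0))
    cv2.imwrite(f'pics/ov{nm}{n}.png',im)
print(x,y,zt)
E
python3 ov.py 0 '[0,0]' '[1,0.8]' '[.618,-.241]'
```

```text
0.6185243706889633 -0.2394492024578691 0.1457286022313987
```

View pics/ovtop0.png

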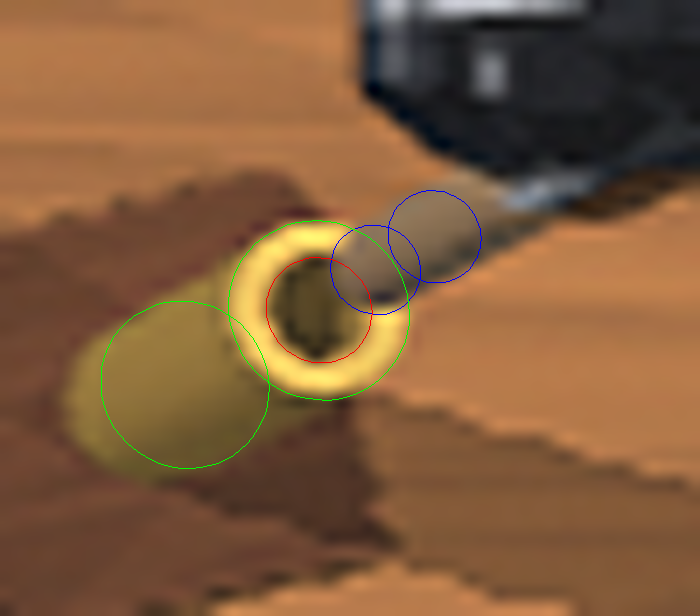

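View pics/ovscene0.png

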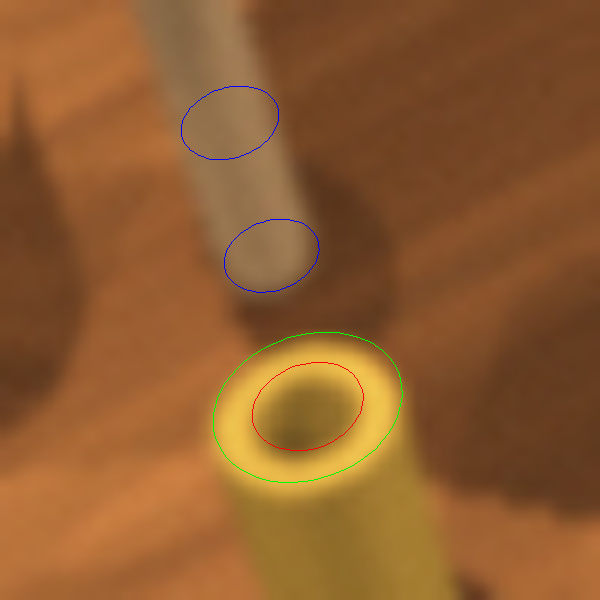

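```bash
python3 -m inch '[{"linear":[0.4,-1.7,8],"turn":[0,0,0]},{"linear":[0,0,10],"turn":[0,0,0]},{"linear":[0,0,8],"turn":[0,0,0]},{"linear":[0,0,2],"turn":[0,0,0]},{"linear":[0,0,0],"turn":[0,0,0]},{"linear":[0,0,0],"turn":[0,0,0]},{"linear":[0,0,0],"turn":[0,0,0]}]'
python3 t.py 1;python3 ov.py 1 '[0,0]' '[1,1.5]' '[.618,-.241]'
```

```text
t: 35.0
eef_pos: [0.6186, -0.2427, 0.2315]
eef_rot: [-0.0, 1.0, -0.0, 0.0]
force: [0.0, -0.7, -1.1]
width: 0.0207
tool shift mm [  0.5   1.5 -18.5] turn [-0.    0.02  0.05] pos [ 0.6186 -0.2427  0.2315] w 0.0207 F [ 0.  -0.7 -1.1] t 35.0 j [ 0.53  0.51 -0.28  1.51  0.15  1.14  1.79]
tip proj [[454.14189222 191.78622249]] [[205.58216171 267.49249729]] shoulder [[468.616099  183.7680264]] [[193.63861408 229.94434187]]
0.6186544903215955 -0.24275828840535263 0.11821658565266044
```

View pics/ovtop1.png

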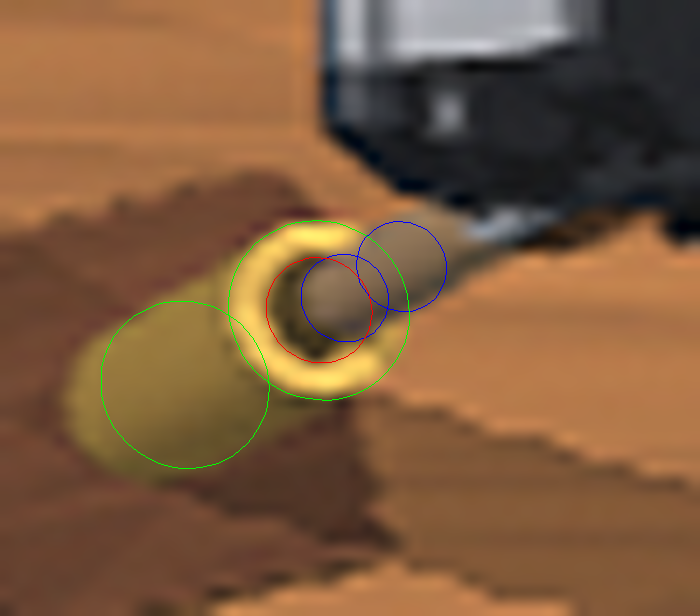

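View pics/ovscene1.png

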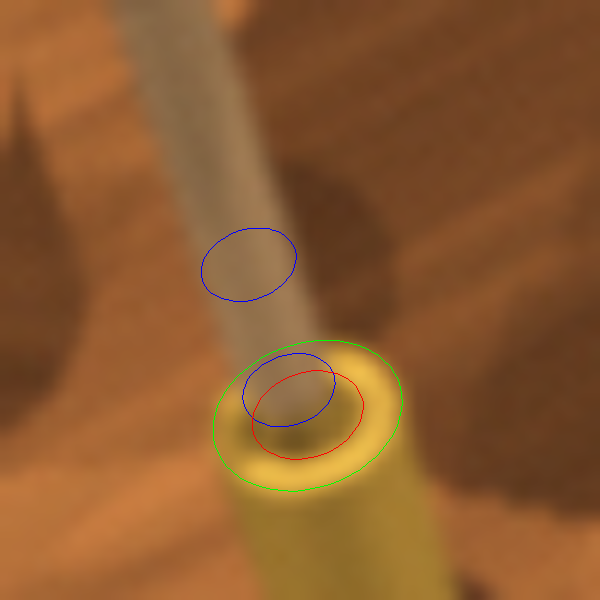

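```bash
cat > fit.py <<'E'
from h import *; from bench import arm
a=arm.grab_frame('top');b=arm.grab_frame('scene')
# mouth ring fits from saved unobstructed crops
def ring(fn,s,o,f,lo):
    im=cv2.imread('pics/'+fn).astype(float); im[:16]=0; im[:,:22]=0
    m=(im[...,2]>lo)&(im[...,2]-im[...,0]>100)&(im[...,1]>130)
    m=m.astype(np.uint8)
    n,l,st,ce=cv2.connectedComponentsWithStats(m); k=1+np.argmax(st[1:,4]); m=(l==k).astype(np.uint8)
    c=max(cv2.findContours(m,0,1)[0],key=cv2.contourArea); h=cv2.convexHull(c)
    e=cv2.fitEllipse(h); print(fn,st[k],e)
    # inner hole
    cs=cv2.findContours(m,cv2.RETR_CCOMP,1); ins=[x for x,hh in zip(cs[0],cs[1][0]) if hh[3]>=0 and cv2.contourArea(x)>200]
    ei=cv2.fitEllipse(max(ins,key=cv2.contourArea)) if ins else None; print("inner",ei)
    return o+(np.array(e[0])+.5)/s-.5, (o+(np.array(ei[0])+.5)/s-.5 if ei else None)
pt=ring('tube.png',15,np.array([432,173]),a,200); pb=ring('tb0.png',10,np.array([178,228]),b,190)
print(pt,pb)
for f,p in((a,pt),(b,pb)):
    for q in p:
        if q is not None: print(ray(f,q,.11), "proj bias", q-proj(f,[.618,-.241,.11])[0])
x,y,z=arm.get_obs()['eef_pos']; print(x,y,z)
def shaft(f,z0,z1,horiz):
    im=cv2.GaussianBlur(f['color'],(0,0),.6).astype(float); out=[]
    for zz in np.linspace(z0,z1,9):
        p=proj(f,[x,y,zz])[0]; q=proj(f,[x,y,zz+.002])[0]; dd=(q-p)/np.linalg.norm(q-p); n=np.array([-dd[1],dd[0]])
        if n[0]<0:n=-n
        t=np.arange(-9,9,.1); P=np.float32(p+t[:,None]*n)
        pr=cv2.remap(im,P[:,0].reshape(1,-1),P[:,1].reshape(1,-1),cv2.INTER_CUBIC)[0]
        g=np.linalg.norm(np.gradient(cv2.GaussianBlur(pr,(1,0+11),0) if 0 else pr,axis=0),axis=1)
        w=np.linalg.norm(proj(f,[x,y,zz])[0]-proj(f,np.array([x,y,zz])+.007*(f['R'][0]))[0])
        L=t[(t>-w-2)&(t<-w+2)];gl=g[(t>-w-2)&(t<-w+2)];Rr=t[(t>w-2)&(t<w+2)];gr=g[(t>w-2)&(t<w+2)]
        l=L[gl.argmax()];r=Rr[gr.argmax()]; out.append((zz,w,l,r,(l+r)/2)); 
    print("n",n);print(np.round(out,2))
print("scene shaft");shaft(b,z-.1136+.012,z-.1136+.09,1)
print("top shaft");shaft(a,z-.1136+.010,z-.1136+.04,0)
E
python3 fit.py
```

```text
tube.png [  221   212   180   175 12375] ((311.9025573730469, 298.2480773925781), (176.06874084472656, 182.17311096191406), 111.7696304321289)
inner ((311.75311279296875, 298.8125), (124.73432159423828, 129.43612670898438), 136.84817504882812)
tb0.png [  223   378   160   126 11112] ((302.6466979980469, 440.87164306640625), (120.18125915527344, 165.6147918701172), 74.1712417602539)
inner ((304.0964660644531, 440.02484130859375), (65.81055450439453, 86.93663024902344), 65.67327117919922)
(array([452.32683716, 192.41653849]), array([452.31687419, 192.45416667])) (array([207.8146698 , 271.63716431]), array([207.95964661, 271.55248413]))
[ 0.61854762 -0.24108094  0.11      ] proj bias [ 0.02866955 -0.2416613 ]
[ 0.61846219 -0.24105597  0.11      ] proj bias [ 0.01870658 -0.20403313]
[ 0.62310591 -0.24227243  0.11      ] proj bias [0.65723011 2.08611375]
[ 0.623098   -0.24196966  0.11      ] proj bias [0.80220692 2.00143358]
0.6184250037764939 -0.24273620341506408 0.23158056894866919
scene shaft
n [ 0.95375184 -0.30059513]
[[ 0.13  3.8  -3.4   4.    0.3 ]
 [ 0.14  3.83 -3.4   4.1   0.35]
 [ 0.15  3.87 -3.4   4.2   0.4 ]
 [ 0.16  3.91 -4.1   4.3   0.1 ]
 [ 0.17  3.95 -3.9   4.5   0.3 ]
 [ 0.18  3.98 -3.8   4.6   0.4 ]
 [ 0.19  4.02 -3.6   4.7   0.55]
 [ 0.2   4.06 -4.3   4.1  -0.1 ]
 [ 0.21  4.11 -5.1   5.3   0.1 ]]
top shaft
n [0.48410951 0.87500742]
[[ 0.13  3.19 -5.1   3.2  -0.95]
 [ 0.13  3.2  -5.1   2.9  -1.1 ]
 [ 0.14  3.21 -3.1   2.9  -0.1 ]
 [ 0.14  3.22 -4.7   3.2  -0.75]
 [ 0.14  3.23 -3.2   3.3   0.05]
 [ 0.15  3.24 -3.2   3.1  -0.05]
 [ 0.15  3.26 -3.    3.   -0.  ]
 [ 0.15  3.27 -3.7   3.3  -0.2 ]
 [ 0.16  3.28 -4.4   3.1  -0.65]]
```

```bash
python3 -m inch '[{"linear":[0,1,0],"turn":[0,0,0]},{"linear":[0,0,2],"turn":[0,0,0]},{"linear":[0,0,2],"turn":[0,0,0]},{"linear":[0,0,2],"turn":[0,0,0]},{"linear":[0,0,2],"turn":[0,0,0]},{"linear":[0,0,2],"turn":[0,0,0]},{"linear":[0,0,2],"turn":[0,0,0]},{"linear":[0,0,0],"turn":[0,0,0]},{"linear":[0,0,0],"turn":[0,0,0]}]'
python3 t.py 2
```

```text
t: 36.05
eef_pos: [0.6182, -0.2417, 0.2191]
eef_rot: [-0.0, 1.0, 0.0, -0.0]
force: [0.7, 0.2, -0.7]
width: 0.0205
tool shift mm [  0.2   0.5 -30.9] turn [ 0.01 -0.02  0.04] pos [ 0.6182 -0.2417  0.2191] w 0.0205 F [ 0.7  0.2 -0.7] t 36.05 j [ 0.53  0.52 -0.28  1.53  0.15  1.12  1.79]
tip proj [[452.06695609 192.8040365 ]] [[207.35229564 271.27471331]] shoulder [[466.14872514 184.98994074]] [[195.74146828 234.68650955]]
```

View pics/ta2.png

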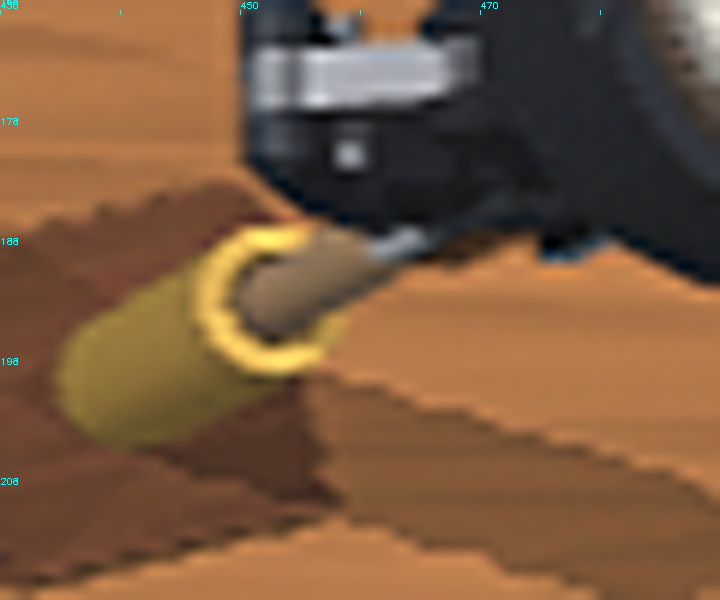

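View pics/tb2.png

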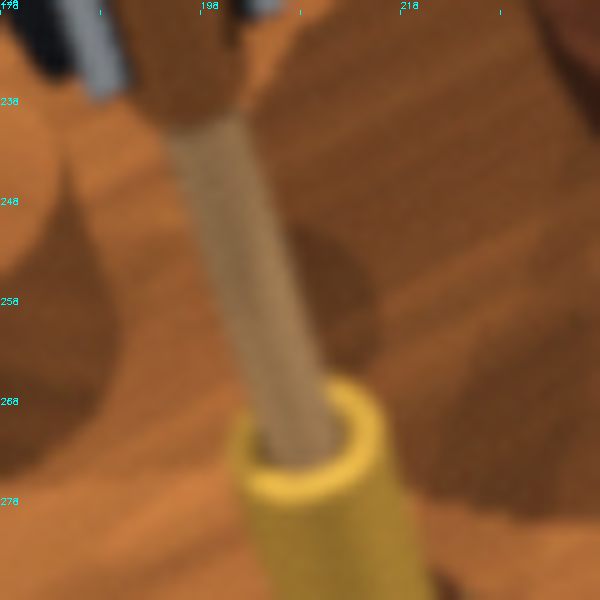

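The tip is inside the mouth with no contact force, so I'll continue down.

```bash
python3 -m inch '[{"linear":[0,0,2],"turn":[0,0,0]},{"linear":[0,0,2],"turn":[0,0,0]},{"linear":[0,0,2],"turn":[0,0,0]},{"linear":[0,0,2],"turn":[0,0,0]},{"linear":[0,0,2],"turn":[0,0,0]},{"linear":[0,0,2],"turn":[0,0,0]},{"linear":[0,0,0],"turn":[0,0,0]}]'
python3 -m inch '[{"linear":[0,0,2.5],"turn":[0,0,0]},{"linear":[0,0,2.5],"turn":[0,0,0]},{"linear":[0,0,2.5],"turn":[0,0,0]},{"linear":[0,0,2.5],"turn":[0,0,0]},{"linear":[0,0,2.5],"turn":[0,0,0]},{"linear":[0,0,2.5],"turn":[0,0,0]},{"linear":[0,0,0],"turn":[0,0,0]}]'
python3 t.py 3
```

```text
t: 36.73
eef_pos: [0.6179, -0.2416, 0.2066]
eef_rot: [-0.0, 1.0, 0.0, -0.0]
force: [0.9, 0.1, -0.9]
width: 0.0208
t: 37.32
eef_pos: [0.6179, -0.2416, 0.1915]
eef_rot: [-0.0, 1.0, 0.0, -0.001]
force: [-0.0, 1.1, -0.7]
width: 0.0204
tool shift mm [ -0.1   0.4 -58.5] turn [ 0.03 -0.06  0.05] pos [ 0.6179 -0.2416  0.1915] w 0.0204 F [-0.   1.1 -0.7] t 37.32 j [ 0.53  0.54 -0.27  1.55  0.16  1.07  1.78]
tip proj [[448.63931053 194.74896211]] [[210.16558985 279.94832594]] shoulder [[462.00451267 187.33682388]] [[199.12372203 245.35380277]]
```

View pics/tb3.png

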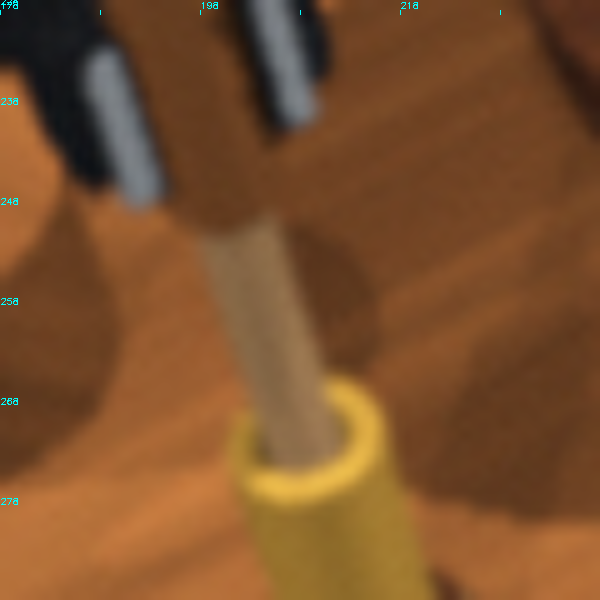

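```bash
python3 -m inch '[{"linear":[0,0,2.5],"turn":[0,0,0]},{"linear":[0,0,2.5],"turn":[0,0,0]},{"linear":[0,0,2.5],"turn":[0,0,0]},{"linear":[0,0,2.5],"turn":[0,0,0]},{"linear":[0,0,2.5],"turn":[0,0,0]},{"linear":[0,0,2.5],"turn":[0,0,0]},{"linear":[0,0,2.5],"turn":[0,0,0]},{"linear":[0,0,2.5],"turn":[0,0,0]},{"linear":[0,0,0],"turn":[0,0,0]}]'
python3 -m inch '[{"linear":[0,0,2.5],"turn":[0,0,0]},{"linear":[0,0,2.5],"turn":[0,0,0]},{"linear":[0,0,2.5],"turn":[0,0,0]},{"linear":[0,0,2.5],"turn":[0,0,0]},{"linear":[0,0,2.5],"turn":[0,0,0]},{"linear":[0,0,2.5],"turn":[0,0,0]},{"linear":[0,0,2.5],"turn":[0,0,0]},{"linear":[0,0,2.5],"turn":[0,0,0]},{"linear":[0,0,0],"turn":[0,0,0]}]'
python3 t.py 4
```

```text
t: 38.17
eef_pos: [0.6179, -0.2415, 0.1715]
eef_rot: [-0.0, 1.0, 0.0, -0.001]
force: [0.8, 0.0, -1.2]
width: 0.0206
t: 38.92
eef_pos: [0.6179, -0.2416, 0.1515]
eef_rot: [-0.0, 1.0, 0.0, -0.001]
force: [0.9, -0.9, -0.2]
width: 0.0205
tool shift mm [ -0.    0.4 -98.5] turn [ 0.02 -0.06  0.05] pos [ 0.6179 -0.2416  0.1515] w 0.0205 F [ 0.9 -0.9 -0.2] t 38.92 j [ 0.52  0.58 -0.27  1.59  0.17  1.    1.77]
tip proj [[443.94822495 197.36475826]] [[214.04615211 291.96355536]] shoulder [[456.36046831 190.48258289]] [[203.77003457 260.03661168]]
```

View pics/tb4.png

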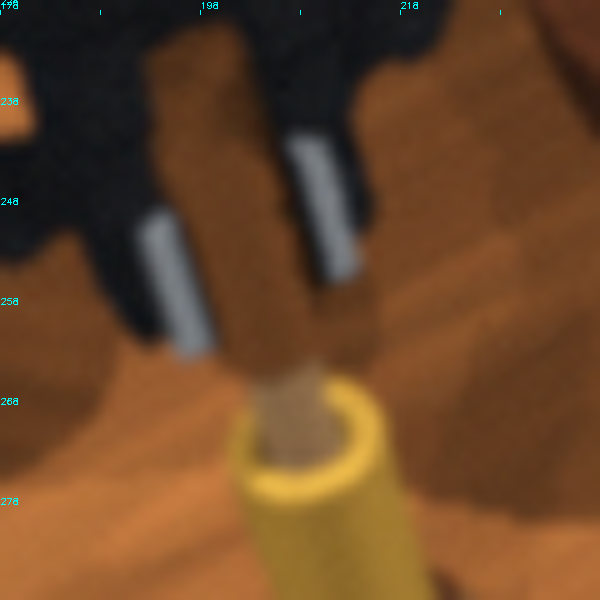

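Next I'll cover the remaining ~28 mm, slowing down and watching for shoulder contact.

```bash
python3 -m inch '[{"linear":[0,0,2.5],"turn":[0,0,0]},{"linear":[0,0,2.5],"turn":[0,0,0]},{"linear":[0,0,2.5],"turn":[0,0,0]},{"linear":[0,0,2.5],"turn":[0,0,0]},{"linear":[0,0,2.5],"turn":[0,0,0]},{"linear":[0,0,2.5],"turn":[0,0,0]},{"linear":[0,0,2.5],"turn":[0,0,0]},{"linear":[0,0,2.5],"turn":[0,0,0]},{"linear":[0,0,2],"turn":[0,0,0]},{"linear":[0,0,1],"turn":[0,0,0]},{"linear":[0,0,0],"turn":[0,0,0]}]'
python3 -m inch '[{"linear":[0,0,1],"turn":[0,0,0]},{"linear":[0,0,1],"turn":[0,0,0]},{"linear":[0,0,0],"turn":[0,0,0]}]'
python3 -m inch '[{"linear":[0,0,1],"turn":[0,0,0]},{"linear":[0,0,0],"turn":[0,0,0]},{"linear":[0,0,0],"turn":[0,0,0]}]'
python3 -m inch '[{"linear":[0,0,1],"turn":[0,0,0]},{"linear":[0,0,0],"turn":[0,0,0]},{"linear":[0,0,0],"turn":[0,0,0]}]'
python3 t.py 5
```

```text
t: 39.93
eef_pos: [0.6181, -0.2416, 0.1289]
eef_rot: [-0.0, 1.0, 0.0, -0.0]
force: [0.3, -0.4, -0.2]
width: 0.0206
t: 40.18
eef_pos: [0.6182, -0.2417, 0.1272]
eef_rot: [-0.0, 1.0, 0.0, -0.0]
force: [1.1, -0.6, -0.8]
width: 0.0207
t: 40.43
eef_pos: [0.6182, -0.2417, 0.1262]
eef_rot: [-0.0, 1.0, 0.0, -0.0]
force: [-0.4, 0.0, -0.7]
width: 0.0205
t: 40.68
eef_pos: [0.6182, -0.2416, 0.1252]
eef_rot: [-0.0, 1.0, 0.0, -0.0]
force: [-0.3, 0.3, -0.1]
width: 0.0205
tool shift mm [   0.3    0.4 -124.8] turn [ 0.   -0.01  0.05] pos [ 0.6182 -0.2416  0.1252] w 0.0205 F [-0.3  0.3 -0.1] t 40.68 j [ 0.52  0.61 -0.26  1.6   0.18  0.95  1.76]
tip proj [[440.98805303 198.97108294]] [[216.52117382 299.56981059]] shoulder [[452.81768987 192.40877279]] [[206.71940324 269.27660679]]
```

View pics/tb5.png

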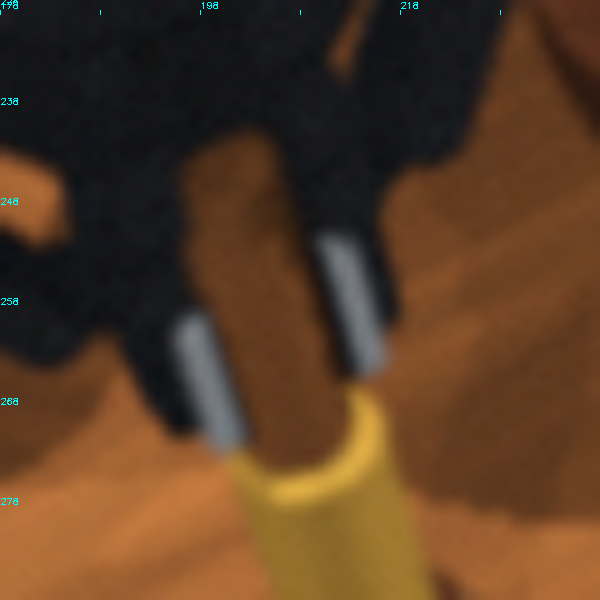

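```bash
python3 -m inch '[{"linear":[0,0,0.7],"turn":[0,0,0]},{"linear":[0,0,0],"turn":[0,0,0]},{"linear":[0,0,0],"turn":[0,0,0]}]'
python3 -m inch '[{"linear":[0,0,0.7],"turn":[0,0,0]},{"linear":[0,0,0],"turn":[0,0,0]},{"linear":[0,0,0],"turn":[0,0,0]}]'
python3 -m inch '[{"linear":[0,0,0.7],"turn":[0,0,0]},{"linear":[0,0,0],"turn":[0,0,0]},{"linear":[0,0,0],"turn":[0,0,0]}]'
```

```text
t: 41.03
eef_pos: [0.6182, -0.2417, 0.1245]
eef_rot: [-0.0, 1.0, 0.0, -0.0]
force: [0.3, 0.1, -1.0]
width: 0.0206
t: 41.28
eef_pos: [0.6182, -0.2417, 0.1238]
eef_rot: [-0.0, 1.0, 0.0, -0.0]
force: [-0.1, -0.4, -0.8]
width: 0.0207
t: 41.53
eef_pos: [0.6184, -0.2417, 0.1237]
eef_rot: [-0.0, 1.0, -0.0, 0.0]
force: [-2.6, 0.9, 4.2]
width: 0.0206
```

The shoulder makes contact at the expected height. I'll open and retreat upward.

```bash
python3 -m inch '[{"linear":[0,0,0],"turn":[0,0,0]},{"linear":[0,0,0],"turn":[0,0,0]},{"linear":[0,0,0],"turn":[0,0,0]},{"linear":[0,0,0],"turn":[0,0,0]},{"linear":[0,0,0],"turn":[0,0,0]}]' -0.2
python3 t.py 6
python3 -m inch '[{"linear":[0,0,-8],"turn":[0,0,0]},{"linear":[0,0,-15],"turn":[0,0,0]},{"linear":[0,0,-25],"turn":[0,0,0]},{"linear":[0,0,-30],"turn":[0,0,0]},{"linear":[0,0,-30],"turn":[0,0,0]},{"linear":[0,0,-20],"turn":[0,0,0]},{"linear":[20,0,0],"turn":[0,0,0]},{"linear":[35,0,0],"turn":[0,0,0]},{"linear":[35,0,0],"turn":[0,0,0]},{"linear":[35,0,0],"turn":[0,0,0]},{"linear":[15,0,0],"turn":[0,0,0]},{"linear":[0,0,0],"turn":[0,0,0]}]'
python3 t.py 7
python3 -c "
from h import *; from bench import arm
a=arm.grab_frame('top');b=arm.grab_frame('scene');cv2.imwrite('pics/af.png',a['color']);cv2.imwrite('pics/bf.png',b['color']);crop(b,(250,230),150,120,5,'bfc.png')"
```

```text
t: 41.95
eef_pos: [0.6182, -0.2416, 0.1229]
eef_rot: [-0.0, 1.0, 0.0, -0.0]
force: [-0.7, -0.7, 0.8]
width: 0.0512
tool shift mm [   0.3    0.5 -127.1] turn [ 0.01 -0.01  0.05] pos [ 0.6182 -0.2416  0.1229] w 0.0512 F [-0.7 -0.7  0.8] t 41.95 j [ 0.52  0.62 -0.26  1.6   0.18  0.95  1.76]
tip proj [[440.73721667 199.12935927]] [[216.7180637  300.16282928]] shoulder [[452.51917353 192.59527286]] [[206.95497709 270.00059355]]
t: 43.05
eef_pos: [0.4745, -0.2428, 0.252]
eef_rot: [0.001, 1.0, -0.001, -0.001]
force: [0.8, 0.6, 0.6]
width: 0.051
tool shift mm [-143.5    1.9    1.7] turn [-0.07 -0.11 -0.13] pos [ 0.4745 -0.2428  0.252 ] w 0.051 F [0.8 0.6 0.6] t 43.05 j [ 0.66  0.25 -0.29  1.83  0.08  1.08  1.92]
tip proj [[458.65250184 255.08378307]] [[172.42121313 217.51068716]] shoulder [[474.25446421 253.50175234]] [[158.94801622 178.94089173]]
```

View pics/bfc.png

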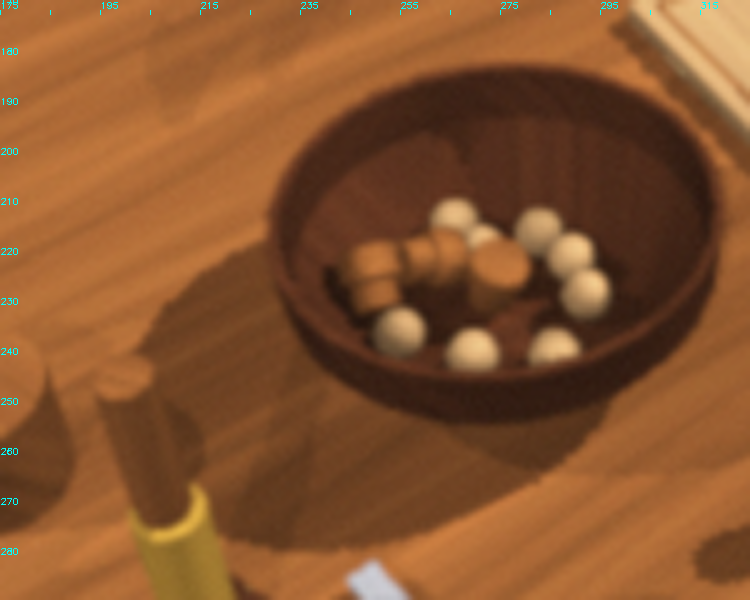

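View pics/tb7.png

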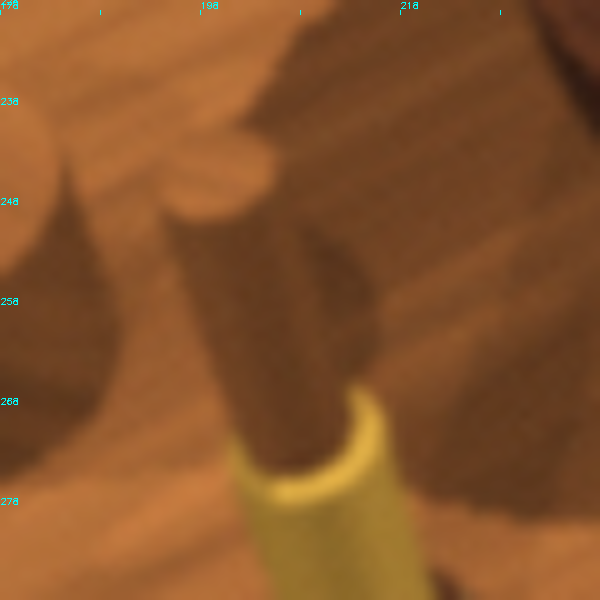

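View pics/af.png

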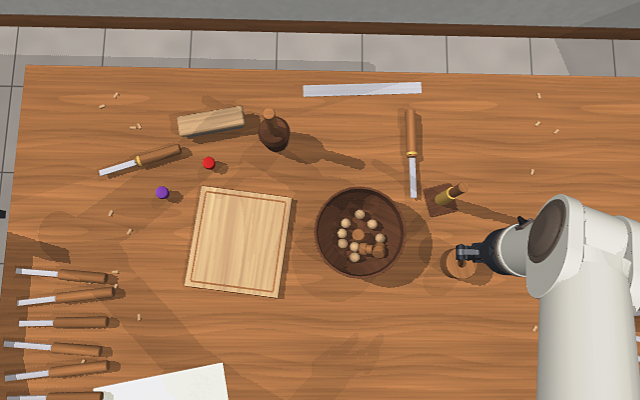

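View pics/bf.png

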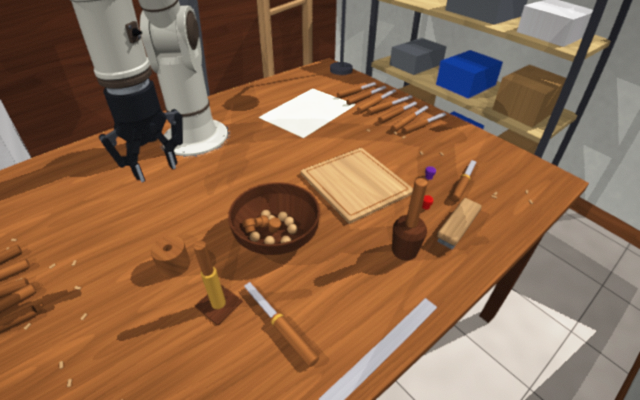

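```bash
python3 -c "
from bench import arm
print(arm.hand_in())"
```

```text
the job is handed in; nothing more can be done
None
```

I handed the job in at about 43 s of the 210 s allowed, with every step done in the order asked.

- **Knobs:** Three knobs were on the panel and all three went into the bowl. One was knocked aside inside the bowl during the run, so I put the last knob in a different free spot.
- **Stirring:** I took the stick by its handle and stirred about 1,140° anticlockwise. The circles had a radius of about 42 mm, with the tip about 4–5 mm above the bowl's floor. The wrist force readings I took stayed below 7 N.
- **Stick in the tube:** It slid in upright with no side load. The shoulder met the mouth at 123.7 mm tool height (about 123.6 expected, 4 N), and I let go.

**Last checks:** The final pictures show three knobs and eight beads in the bowl and the stick upright with its shoulder on the tube's mouth. The mallet, the gouge and the red and purple look-alikes are where they started. The gripper was clear of everything.

**One disagreement:** The two cameras differed by up to about 5 mm on the tube's position (the scene camera read farther out). I allowed for this by comparing the stick's shaft with the tube's mouth in both views before inserting.

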